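# Seat a specimen slug with the collared gauge rod and show its tip to the reader

### The job

Pluck the round steel slug from the pocket tray and lay it lengthways in the open V trough of the loading fixture, between its two tubes. Then lift the gauge rod by its handle from its cradle, push it through the fixture's guide tube until its collar stops against the tube's mouth, which drives the slug home in the far tube, and draw the rod right out again. Finish holding the rod still in the gripper, clear of everything else, level and straight across the reader, with its tip midway between lens and light at the height of the lens centre; leave the other things where they are.

Things in the scene. Friction and masses are not known exactly. Their poses are not given: they have to be found in the camera images.
- slug_center (a point): Centre of the specimen slug: a plain round steel cylinder, 18 mm diameter, 24 mm long, about 35 g, lying on its side in one of the three pockets of the tray, its own x axis along its length. It stands 14 mm proud of the tray.
- tray: White fixed pocket tray, 165 mm (its x) by 50 mm (its y), 10 mm high, with three pockets 26 x 20 mm, 4 mm deep, in a row along its x at -50, 0 and +50 mm; one holds the slug, the others a square bar and a flat disc. The slug lies along the tray's x. Origin at the centre of its underside, z up.
- guide_mouth (a point): Fixed loading fixture: point on the tubes' common axis at the guide tube's mouth (front face where the collar stops), 70 mm above the bench. x points into the tube, z up. Along x: guide tube 0 to 20 mm, open V trough 20 to 74 mm, receiver tube (open far end) 74 to 130 mm. Tubes: bore 21 mm, outside 31 mm. A slug lying in the trough is on the tubes' axis.
- trough (a point): Middle of the trough: where the slug's centre should lie, on the tubes' axis, 47 mm from guide_mouth; same axes. The V has 45 degree sides, is 17 mm wide over all (less than the slug), its rims 5.5 mm below this point; below it is only a 6 mm web, so fingers may pass down either side.
- rod_grip (a point): Point to grip the gauge rod, near its centre of mass, mid-section. The rod (120 g) lies level in its cradle, 60 mm above the bench; x points to the tip, z up. Along x: grey flat-sided handle, 18 mm wide (y), 20 mm high, -44 to +26 mm; steel collar 26 mm across, +26 to +32 mm; steel rod 14 mm across, +32 to +124 mm (tip).
- rod_tip (a point): Centre of the rod's tip end face, 124 mm ahead of rod_grip; same axes.
- rod_collar (a point): Centre of the collar's front face (the stop face), 32 mm ahead of rod_grip and 92 mm behind the tip; same axes.
- cradle: Aluminium fixed cradle of the rod: base 165 x 60 x 8 mm, a V rest 12 mm thick under the rod (at x 60 mm) and a rest with cheeks under the handle's end (-64 mm). Origin at the centre of its underside, x along the rod to the tip; the rod's collar face is over the origin. The rod lifts straight out.
- reading_point (a point): Fixed shadow reader: point midway between its lens and round light, on the beam axis, 110 mm above the bench. The beam runs along y: lens face (40 mm barrel) at y -38 mm, light at +36 mm. It spans y -158 to +88 mm, 40 mm either side in x (30 above its base), 26 mm above the point. The gap is open above and along x. The tip goes here, the rod along x, pointing either way.
- bar: square steel bar, 22 x 16 x 16 mm, lying in another pocket of the tray; origin at the centre of its underside; leave it there
- disc: steel disc, 18 mm across and 10 mm high, flat in another pocket of the tray; origin at the centre of its underside; leave it there
- ring_gauge: steel ring gauge, 54 mm across, 14 mm high, flat on the bench; origin at the centre of its underside; bystander
- cleaner: white plastic bottle, 48 mm across, 110 mm high; origin at the centre of its underside; bystander
- jar: glass jar with a steel cap, 52 mm across, 55 mm high; origin at the centre of its underside; bystander
- driver: grey screwdriver 170 mm long lying on the bench; bystander
- slug: The same slug as a body, origin at its centre.
- rod: The same rod as a body, origin at the centre of the collar's front face, x to the tip.
- reader: The same reader as a body, origin under the reading point on the bench, same axes.
There are look-alikes about, which are no part of the job. What is shaped like the rod but turquoise or yellow is not meant.

How it is judged:
By the outcome, as a careful person would: the job done as asked, in the order asked, and still so for the second after the job is handed in, while the arm keeps its last pose, push and grip.
It also fails if it takes over 72 s, if anything falls off the work surface, if the arm or the gripper's body presses on something with over 40 N, if the wrist force passes 120 N, or if a joint passes its speed limit or range.

### The arm

A 7-joint arm with a two-finger parallel gripper is mounted at the origin on the work surface. World frame = base frame: x ahead of the robot, y to its left, z up, the work surface at z = 0. Lengths are in m, angles in rad, forces in N, time in s.
With the tool pointing down it reaches from about 0.4 to 0.85 m from the base axis. Payload 10.4 kg.
Tool frame: the origin (TCP) lies between the finger pads; the fingertips stand tip_extent ahead of it and the grasp point (between the pads) lies 2 mm behind it (tip_extent is the distance from the TCP to the fingertips, in m); z points along the fingers, y is the direction in which the jaws open and shut (so a half turn about z gives the same grasp; the last joint's range is limited). The gripper opens to 87 mm and grips with 3 to 60 N. Pads are 19 mm wide; open, the fingers measure 117 mm over their backs; the gripper's body (75 mm by 190 mm) begins 51 mm behind the grasp point.
Start: joints at [-1.264, 0.332, -0.065, 1.46, 0.022, 1.35, -0.088], TCP at [0.202, 0.591, 0.24] pointing down, gripper open.
Joint ranges: [-2.6, 2.6], [-0.5, 2.12], [-1.47, 1.34], [0.16, 2.42], [-1.27, 4.41], [0.06, 2.06], [-2.6, 2.6]. Speed limits (rad/s): [2.22, 2.22, 2.79, 2.79, 3.14, 3.14, 3.14].

### API

Orientations are given as a unit quaternion [x, y, z, w].
In Python, from bench import read_state, camera, camera_params, close_job, tip_extent gives the robot as it stands. The module is installed in compiled form; this text tells all that it offers.
- The arm moves only by the tool send_rows, never from a script. Its argument "steps" is a list of rows, each a list of 7 numbers: the turn, a rotation vector about the tool's x, y, z in degrees, then the shift along the tool's x, y, z in m, then the gripper's target within -1 to 1 (shut at 1, half-way at 0, fully open at -1). In form: [[ax, ay, az, x, y, z, jaw], ...]. A call has exactly 10 rows; each row shifts and turns the pose as measured when the row begins, along the tool's axes as they then stand; what a row does not reach is not made up. A row lasts 1/10 s, in which the tool goes at most 50 mm and 8.59 degrees, less where a joint would pass 70% of its speed; a pose out of reach is approached as far as the arm can. A call with a gripper value outside its range is refused whole. The fingers move at their own pace and stop on an object; "force" is the grip in N (left out, the last holds). Time passes only in rows, so rows that do not move let the fingers close, or fill a call up. It gives the time, the measured TCP pose, the force and the opening at its end, in the units of the state.
- read_state(): the state, without advancing time (a new reading comes with each control period).
- camera(name): name is "scene" or "top" or "wrist"; returns (picture, depth): 400x640x3 uint8, blue, green, red; 400x640 float32, m along the optical axis (not along the pixel's ray), 0 where there is no reading.
- camera_params(name): a dict with "camera_matrix" (3x3 intrinsics, pixels), "world_from_camera" (4x4, takes a point from camera to world coordinates). Camera axes: x right, y down, z forward; pixel columns grow to the right and rows downward; lengths in m; the calibration is good to about 2 mm. A picture is of the moment at which its call begins: read the wrist's pose just before it. camera_params takes no time and is no camera call; for the wrist camera it gives the pose at the moment of the call.
- close_job(): hands the job in, once; it reports no verdict.
The state is a dict: "time": time; "joint_positions": joint angles; "joint_vel": joint speeds; "joint_torque": joint torques, N m; "ee_pos": TCP position; "eef_rot": TCP orientation; "ft_force": force on the tool from outside, world axes, zero at the start; "torque": the same for the moment, N m; "width": finger opening in m.
Only numpy, scipy, OpenCV 4.12 (cv2) and the standard library are available. Lean on these libraries where they do the work, as an engineer would, in place of code of your own. Each camera call takes 0.05 s, during which the arm holds its last target.

## Working session

There is one attempt and no reset: what is moved stays moved. The work goes in short steps, Python scripts to look and compute and a tool call to move; the robot and the scene stay as the last step left them, time stands still between calls to the robot, and variables do not carry over. Pictures are saved under pics/ and viewed, and the job is handed in when it is done.

Besides the shell and the picture viewer there is one more tool, called after "Call:" as name(argument=value, ...) on one line, values as JSON. send_rows: Moves the arm, as the interface text tells. Its arguments: {"type":"object","properties":{"steps":{"type":"array"},"force":{"type":"number"}},"required":["steps"]}

```bash
mkdir -p pics; ls; cat > h.py <<'E'
import numpy as np,cv2
from bench import *
from scipy.spatial.transform import Rotation as R
def snap(n,f):
    P=camera_params(n); im,d=camera(n); cv2.imwrite('pics/'+f+'.png',im); np.savez('pics/'+f+'.npz',im=im,d=d,K=P['camera_matrix'],T=P['world_from_camera']); return im,d,np.array(P['camera_matrix']),np.array(P['world_from_camera'])
def load(f):
    z=np.load('pics/'+f+'.npz'); return z['im'],z['d'],z['K'],z['T']
def cloud(d,K,T):
    v,u=np.mgrid[:d.shape[0],:d.shape[1]]
    c=np.stack([(u-K[0,2])/K[0,0]*d,(v-K[1,2])/K[1,1]*d,d],-1)
    return c@T[:3,:3].T+T[:3,3]
def ray(uv,z,K,T):
    uv=np.atleast_2d(uv).astype(float); r=np.c_[(uv[:,0]-K[0,2])/K[0,0],(uv[:,1]-K[1,2])/K[1,1],np.ones(len(uv))]@T[:3,:3].T
    return T[:3,3]+r*((z-T[2,3])/r[:,2])[:,None]
E
python3 - <<'E'
from h import *
s=read_state();print(s,tip_extent)
for n in('scene','top'):
    im,d,K,T=snap(n,n+'0');print(n,K,T)
print(read_state()['time'])
E
```

```text
pics
{'time': 0.0, 'joint_positions': array([-1.26361276,  0.33286398, -0.06465418,  1.46098026,  0.02156749,
        1.3498651 , -0.0885305 ]), 'joint_vel': array([ 0.0005821 , -0.00132609, -0.0005904 , -0.00026537,  0.0006198 ,
       -0.00014602,  0.00212889]), 'joint_torque': array([ 1.03846105e-04, -6.23257542e+01,  2.45986402e-02, -3.89905357e+01,
       -6.14752946e-02,  3.93628352e-02,  1.53298884e-04]), 'ee_pos': array([0.20229974, 0.5909635 , 0.23874012]), 'eef_rot': array([ 1.64174716e-01,  9.86431020e-01, -7.05478125e-04, -9.22222385e-05]), 'ft_force': array([-0.3859091 ,  0.29072635, -0.29021931]), 'torque': array([-0.00037689, -0.06215785,  0.02589243]), 'width': 0.0870690299512756} 0.017
scene [[368.25405008   0.         318.51239389]
 [  0.         368.25405008 198.15023134]
 [  0.           0.           1.        ]] [[-0.62934622  0.64401872 -0.43492899  0.93504009]
 [ 0.77712207  0.52309744 -0.34992907  0.28935078]
 [ 0.00214937 -0.55821945 -0.82969056  0.85926303]
 [ 0.          0.          0.          1.        ]]
top [[484.52827098   0.         319.42454007]
 [  0.         484.52827098 201.07029813]
 [  0.           0.           1.        ]] [[ 0.02726748 -0.99812268  0.05484156  0.45791525]
 [-0.99948277 -0.02815816 -0.01553431 -0.03804278]
 [ 0.01704938 -0.05438961 -0.99837422  1.44729788]
 [ 0.          0.          0.          1.        ]]
0.1
```

View pics/top0.png

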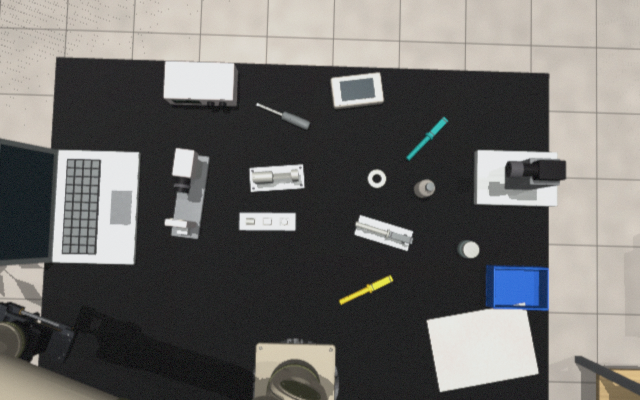

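View pics/scene0.png

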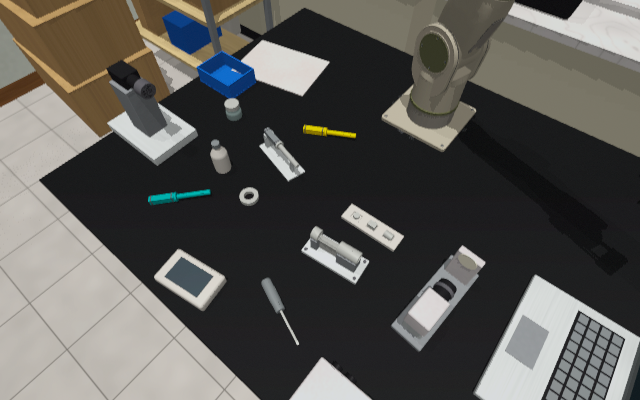

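The top view shows the fixture at (277,178), the tray at (267,222), the cradle with the rod at (384,232) and the reader at (187,195). I'll zoom in on these.

```bash
python3 - <<'E'
from h import *
im,d,K,T=load('top0')
a=cv2.resize(im[155:245,155:315],None,fx=5,fy=5,interpolation=cv2.INTER_CUBIC);cv2.imwrite('pics/t1.png',a)
a=cv2.resize(im[205:260,340:425],None,fx=8,fy=8,interpolation=cv2.INTER_CUBIC);cv2.imwrite('pics/t2.png',a)
im,d,K,T=load('scene0')
a=cv2.resize(im[110:350,240:500],None,fx=2.5,fy=2.5,interpolation=cv2.INTER_CUBIC)[:600];cv2.imwrite('pics/s1.png',a)
E
```

```text
(no output)
```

View pics/t1.png

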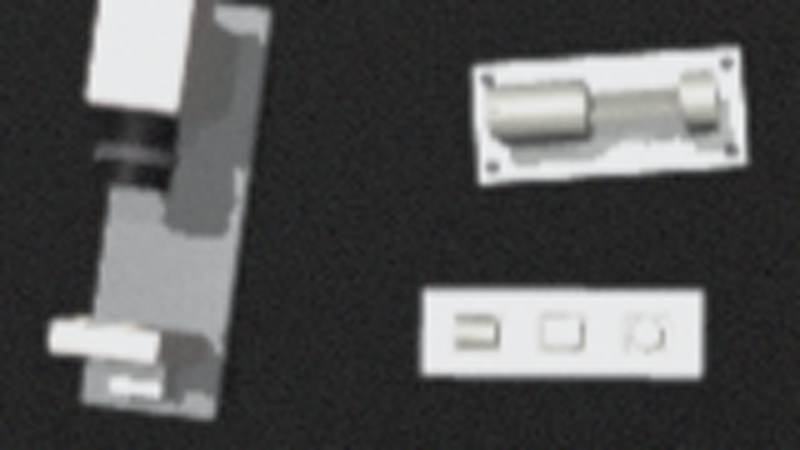

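View pics/t2.png

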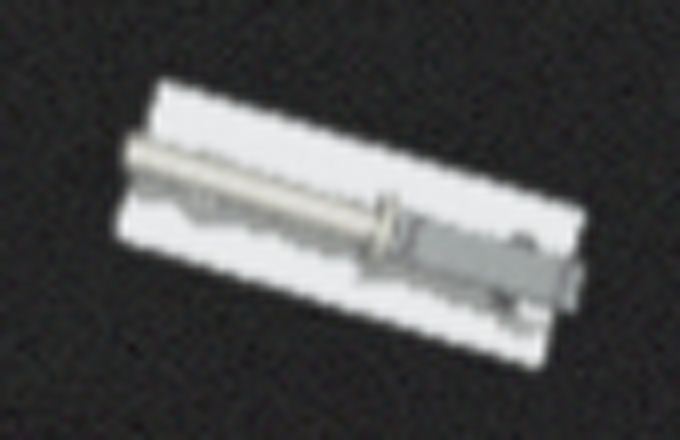

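View pics/s1.png

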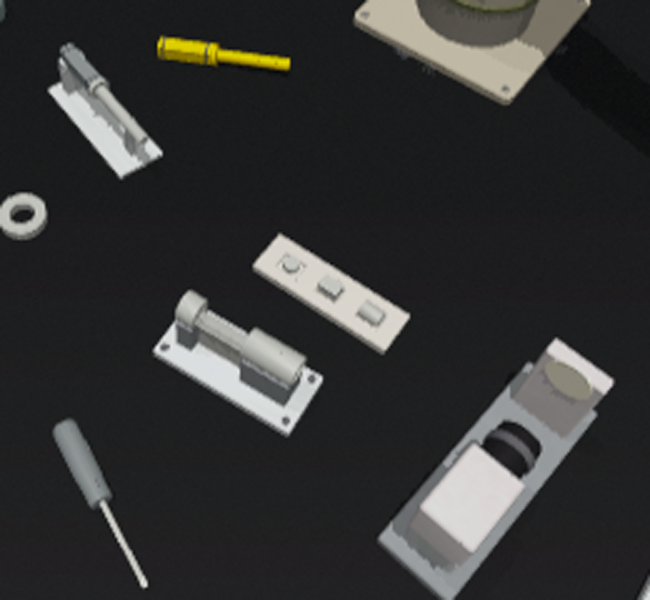

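```bash
python3 - <<'E'
from h import *
im,d,K,T=load('top0')
C=cloud(d,K,T)
def rect(u0,u1,v0,v1,z,thr=90):
    g=cv2.cvtColor(im,cv2.COLOR_BGR2GRAY); m=np.zeros_like(g); m[v0:v1,u0:u1]=(g[v0:v1,u0:u1]>thr)*255
    c=max(cv2.findContours(m,0,1)[0],key=cv2.contourArea).reshape(-1,2)
    p=ray(c,z,K,T)[:,:2].astype(np.float32); r=cv2.minAreaRect(p); return r
print('bench z',np.median(C[120:140,240:340,2]))
print('tray',rect(230,305,205,235,.01),np.median(C[213:217,245:290,2]))
print('fix base',rect(245,310,155,200,.008))
print('cradle',rect(345,420,205,255,.008))
for nm,(u0,u1,v0,v1) in dict(fix=(245,310,155,200),rod=(345,420,205,255),reader=(160,215,145,242)).items():
    P=C[v0:v1,u0:u1].reshape(-1,3); print(nm, np.round(np.percentile(P[:,2],[1,10,30,50,70,90,99]),4))
def blob(n,u0,u1,v0,v1,zl,zh):
    P=C[v0:v1,u0:u1].reshape(-1,3);Q=P[(P[:,2]>zl)&(P[:,2]<zh)]
    r=cv2.minAreaRect(Q[:,:2].astype(np.float32));print(n,len(Q),r,Q[:,2].max())
    return Q
blob('tubes',245,310,155,200,.072,.2)
blob('rod',345,420,205,255,.055,.2)
blob('reader base',160,215,145,242,.005,.05)
blob('lens/light',160,215,145,242,.1,.2)
blob('slug',240,258,215,229,.014,.05)
E
```

```text
bench z 0.0014103906491939044
tray ((0.47345393896102905, 0.09306690096855164), (0.053274430334568024, 0.16568200290203094), 1.593858242034912) 0.009317323554374313
fix base ((0.6034827828407288, 0.06938184797763824), (0.07326740026473999, 0.16417834162712097), 5.529563903808594)
cradle ((0.4486912488937378, -0.25242292881011963), (0.17678527534008026, 0.06315681338310242), 74.487060546875)
fix [-0.0058 -0.0019  0.0012  0.0049  0.0128  0.0721  0.0889]
rod [-0.0055 -0.0021  0.0008  0.0031  0.0066  0.0559  0.0748]
reader [-0.0056 -0.002   0.0015  0.0079  0.0171  0.1323  0.1404]
tubes 284 ((0.6014741659164429, 0.0685911551117897), (0.030405692756175995, 0.12929591536521912), 5.600693225860596) 0.09439769568646272
rod 363 ((0.4466606378555298, -0.2444947063922882), (0.1680281013250351, 0.02861539088189602), 76.9328842163086) 0.080340907093704
reader base 1733 ((0.5505632162094116, 0.33334729075431824), (0.28704944252967834, 0.16032865643501282), 2.228484869003296) 0.049998808149663176
lens/light 1027 ((0.5555421710014343, 0.32240936160087585), (0.06120138615369797, 0.21144384145736694), 85.46064758300781) 0.14485985614087027
slug 83 ((0.47044625878334045, 0.14712592959403992), (0.038289833813905716, 0.050078317523002625), 1.5792652368545532) 0.028059588252519196
```

```bash
cat >> h.py <<'E'
def plan(p,psi,n,jaw,pr=True):
    """rows to reach TCP p, tool-x heading psi deg, tool down"""
    s=read_state(); p0=np.array(s['ee_pos']); R0=R.from_quat(s['eef_rot']); c,q=np.cos(np.radians(psi)),np.sin(np.radians(psi))
    R1=R.from_matrix(np.array([[c,q,0],[q,-c,0],[0,0,-1]]).T if 0 else np.column_stack([[c,q,0],[q,-c,0],[0,0,-1]]))
    rv=(R0.inv()*R1).as_rotvec(); rows=[]
    for i in range(n):
        Ri=R0*R.from_rotvec(rv*i/n)
        t=Ri.inv().apply((np.array(p)-p0)/n); rows.append([round(float(x),2) for x in np.degrees(rv)/n]+[round(float(x),4) for x in t]+[jaw])
    print('t',s['time'],'p0',p0.round(4),'total rot',np.degrees(rv).round(2),'tool shift',R0.inv().apply(np.array(p)-p0).round(4),'F',s['ft_force'].round(2),'w',s['width'])
    if pr:
        for r in rows: print(r,end=',')
        print()
E
python3 -c "
from h import *
plan([.52,.07,.30],91.6,20,-1)"
```

```text
t 0.1 p0 [0.2023 0.591  0.2388] total rot [-6.000e-02  5.000e-02  6.951e+01] tool shift [-0.4693 -0.3901 -0.0606] F [-0.62  0.41 -0.26] w 0.08701820858665381
[-0.0, 0.0, 3.48, -0.0235, -0.0195, -0.003, -1],[-0.0, 0.0, 3.48, -0.0246, -0.018, -0.003, -1],[-0.0, 0.0, 3.48, -0.0257, -0.0165, -0.003, -1],[-0.0, 0.0, 3.48, -0.0266, -0.0149, -0.003, -1],[-0.0, 0.0, 3.48, -0.0275, -0.0133, -0.003, -1],[-0.0, 0.0, 3.48, -0.0282, -0.0116, -0.003, -1],[-0.0, 0.0, 3.48, -0.0289, -0.0099, -0.003, -1],[-0.0, 0.0, 3.48, -0.0294, -0.0081, -0.003, -1],[-0.0, 0.0, 3.48, -0.0299, -0.0063, -0.003, -1],[-0.0, 0.0, 3.48, -0.0302, -0.0045, -0.003, -1],[-0.0, 0.0, 3.48, -0.0304, -0.0027, -0.003, -1],[-0.0, 0.0, 3.48, -0.0305, -0.0008, -0.003, -1],[-0.0, 0.0, 3.48, -0.0305, 0.001, -0.0031, -1],[-0.0, 0.0, 3.48, -0.0304, 0.0029, -0.0031, -1],[-0.0, 0.0, 3.48, -0.0301, 0.0047, -0.0031, -1],[-0.0, 0.0, 3.48, -0.0298, 0.0065, -0.0031, -1],[-0.0, 0.0, 3.48, -0.0293, 0.0083, -0.0031, -1],[-0.0, 0.0, 3.48, -0.0288, 0.0101, -0.0031, -1],[-0.0, 0.0, 3.48, -0.0281, 0.0118, -0.0031, -1],[-0.0, 0.0, 3.48, -0.0274, 0.0135, -0.0031, -1],
```

Call:
send_rows(steps=[[0,0,3.5,-0.0235,-0.0195,-0.003,-1],[0,0,3.5,-0.0245,-0.018,-0.003,-1],[0,0,3.5,-0.0255,-0.0165,-0.003,-1],[0,0,3.5,-0.0265,-0.015,-0.003,-1],[0,0,3.5,-0.0275,-0.0135,-0.003,-1],[0,0,3.5,-0.028,-0.0115,-0.003,-1],[0,0,3.5,-0.029,-0.01,-0.003,-1],[0,0,3.5,-0.0295,-0.008,-0.003,-1],[0,0,3.5,-0.03,-0.0065,-0.003,-1],[0,0,3.5,-0.03,-0.0045,-0.003,-1]])

```text
time: 1.1
ee_pos: [0.3596, 0.3194, 0.2654]
eef_rot: [0.461, 0.887, -0.005, -0.001]
ft_force: [1.4, -0.5, 0.3]
width: 0.0872
```

Call:
send_rows(steps=[[0,0,3.5,-0.0305,-0.0025,-0.003,-1],[0,0,3.5,-0.0305,-0.001,-0.003,-1],[0,0,3.5,-0.0305,0.001,-0.003,-1],[0,0,3.5,-0.0305,0.003,-0.003,-1],[0,0,3.5,-0.03,0.0045,-0.003,-1],[0,0,3.5,-0.03,0.0065,-0.003,-1],[0,0,3.5,-0.0295,0.0085,-0.003,-1],[0,0,3.5,-0.029,0.01,-0.003,-1],[0,0,3.5,-0.028,0.012,-0.003,-1],[0,0,3.5,-0.0275,0.0135,-0.003,-1]])

```text
time: 2.1
ee_pos: [0.5127, 0.0341, 0.2973]
eef_rot: [0.719, 0.694, -0.005, -0.0]
ft_force: [0.7, 0.0, 0.3]
width: 0.0868
```

```bash
python3 -c "
from h import *
plan([.52,.07,.30],91.6,5,-1)
print(read_state()['joint_positions'].round(3))
im,d,K,T=snap('wrist','w0');print(K,T.round(4))"
```

```text
t 2.1 p0 [0.5127 0.0341 0.2973] total rot [-0.45  0.41 -3.63] tool shift [ 0.0361  0.006  -0.003 ] F [0.67 0.04 0.27] w 0.0867645579259563
[-0.09, 0.08, -0.73, 0.0072, 0.0012, -0.0006, -1],[-0.09, 0.08, -0.73, 0.0072, 0.0013, -0.0006, -1],[-0.09, 0.08, -0.73, 0.0072, 0.0014, -0.0006, -1],[-0.09, 0.08, -0.73, 0.0072, 0.0015, -0.0006, -1],[-0.09, 0.08, -0.73, 0.0072, 0.0016, -0.0006, -1],
[-0.649  0.053  0.515  1.678 -0.02   1.427 -0.167]
[[348.68192551   0.         315.5828238 ]
 [  0.         348.68192551 203.51792149]
 [  0.           0.           1.        ]] [[ 0.9993 -0.0329 -0.0156  0.5176]
 [-0.0359 -0.9638 -0.2641  0.1051]
 [-0.0063  0.2645 -0.9644  0.4422]
 [ 0.      0.      0.      1.    ]]
```

View pics/w0.png

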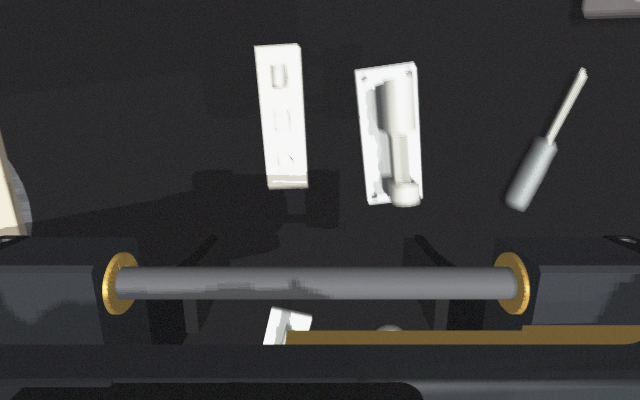

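The wrist view shows the tray (255–307, 45–188) with the slug at (279,76), and the fixture (356–422, 63–205) with its receiver at the top.

```bash
python3 - <<'E'
from h import *
im,d,K,T=load('w0'); C=cloud(d,K,T)
g=cv2.cvtColor(im,cv2.COLOR_BGR2GRAY)
def rect(u0,u1,v0,v1,z,thr=120):
    m=np.zeros_like(g); m[v0:v1,u0:u1]=(g[v0:v1,u0:u1]>thr)*255
    c=max(cv2.findContours(m,0,1)[0],key=cv2.contourArea).reshape(-1,2)
    return cv2.minAreaRect(ray(c,z,K,T)[:,:2].astype(np.float32))
print('bench',np.median(C[20:40,100:200,2]))
print('tray',rect(240,320,30,200,.01))
print('fixbase',rect(345,430,50,215,.008))
def blob(n,u0,u1,v0,v1,zl,zh):
    P=C[v0:v1,u0:u1].reshape(-1,3);Q=P[(P[:,2]>zl)&(P[:,2]<zh)]
    r=cv2.minAreaRect(Q[:,:2].astype(np.float32));print(n,len(Q),r,Q.mean(0),Q[:,2].max())
blob('tubes',345,430,50,215,.073,.2)
blob('slug',262,300,50,100,.0165,.05)
a=cv2.resize(im[30:220,230:440],None,fx=3.1,fy=3.1,interpolation=cv2.INTER_CUBIC);cv2.imwrite('pics/w0z.png',a)
E
```

```text
bench 0.0001019755078799367
tray ((0.4747103452682495, 0.09279659390449524), (0.05360623449087143, 0.16916126012802124), 1.1576523780822754)
fixbase ((0.6050938367843628, 0.06394924968481064), (0.07265640050172806, 0.17498444020748138), 5.122098922729492)
tubes 2290 ((0.6025469899177551, 0.07122087478637695), (0.030589308589696884, 0.12988653779029846), 5.567132472991943) [0.59912817 0.0870105  0.08262029] 0.08789333442654435
slug 344 ((0.4717884361743927, 0.14483098685741425), (0.017629709094762802, 0.02386537753045559), 1.3227430582046509) [0.47234308 0.14476593 0.0222094 ] 0.025781796441110894
```

View pics/w0z.png

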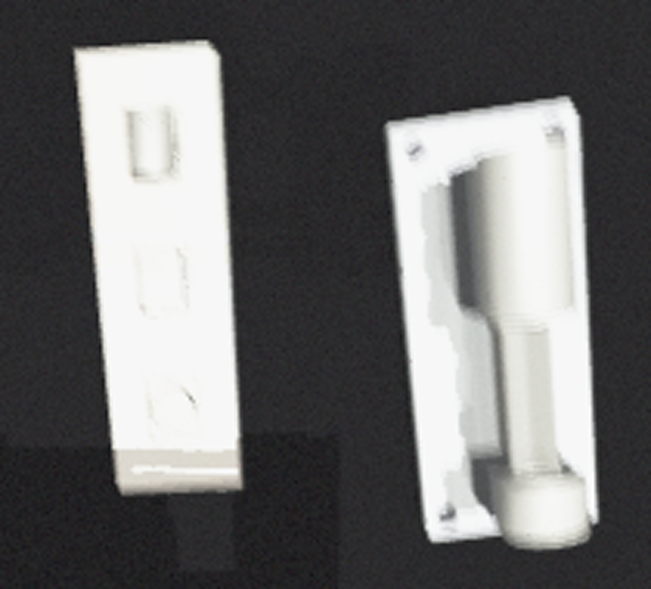

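```bash
python3 -c "
from h import *
plan([.472,.1448,.08],91.4,9,-1)"
```

```text
t 2.15 p0 [0.5144 0.0286 0.2978] total rot [-0.35  0.52 -4.  ] tool shift [ 0.1162 -0.0463  0.217 ] F [-1.46 -4.66 -0.94] w 0.08692860137390829
[-0.04, 0.06, -0.44, 0.0129, -0.0051, 0.0241, -1],[-0.04, 0.06, -0.44, 0.0129, -0.0051, 0.0241, -1],[-0.04, 0.06, -0.44, 0.0129, -0.005, 0.0241, -1],[-0.04, 0.06, -0.44, 0.013, -0.0049, 0.0241, -1],[-0.04, 0.06, -0.44, 0.013, -0.0048, 0.0242, -1],[-0.04, 0.06, -0.44, 0.013, -0.0047, 0.0242, -1],[-0.04, 0.06, -0.44, 0.013, -0.0046, 0.0242, -1],[-0.04, 0.06, -0.44, 0.013, -0.0046, 0.0242, -1],[-0.04, 0.06, -0.44, 0.013, -0.0045, 0.0242, -1],
```

Call:
send_rows(steps=[[0,0,-0.5,0.013,-0.005,0.024,-1],[0,0,-0.5,0.013,-0.005,0.024,-1],[0,0,-0.5,0.013,-0.005,0.024,-1],[0,0,-0.5,0.013,-0.005,0.024,-1],[0,0,-0.5,0.013,-0.005,0.024,-1],[0,0.1,-0.5,0.013,-0.005,0.024,-1],[0,0.1,-0.5,0.013,-0.005,0.024,-1],[0,0.1,-0.5,0.013,-0.005,0.024,-1],[0,0.1,0,0,0,0,-1],[0,0,0,0,0,0,-1]])

```text
time: 3.15
ee_pos: [0.4745, 0.1269, 0.099]
eef_rot: [0.703, 0.711, -0.003, -0.001]
ft_force: [-0.0, 0.4, 0.9]
width: 0.0869
```

```bash
python3 -c "
from h import *
plan([.472,.1448,.0285],91.4,6,-1)
im,d,K,T=snap('wrist','w1');print(T.round(3))"
```

```text
t 3.15 p0 [0.4745 0.1269 0.099 ] total rot [-0.33  0.19 -0.72] tool shift [ 0.0182 -0.0019  0.0704] F [-0.01  0.45  0.94] w 0.08689104403933397
[-0.05, 0.03, -0.12, 0.003, -0.0003, 0.0117, -1],[-0.05, 0.03, -0.12, 0.003, -0.0003, 0.0117, -1],[-0.05, 0.03, -0.12, 0.003, -0.0003, 0.0117, -1],[-0.05, 0.03, -0.12, 0.003, -0.0003, 0.0117, -1],[-0.05, 0.03, -0.12, 0.003, -0.0003, 0.0117, -1],[-0.05, 0.03, -0.12, 0.003, -0.0003, 0.0117, -1],
[[ 1.     0.012 -0.001  0.476]
 [ 0.011 -0.965 -0.261  0.197]
 [-0.004  0.261 -0.965  0.244]
 [ 0.     0.     0.     1.   ]]
```

View pics/w1.png

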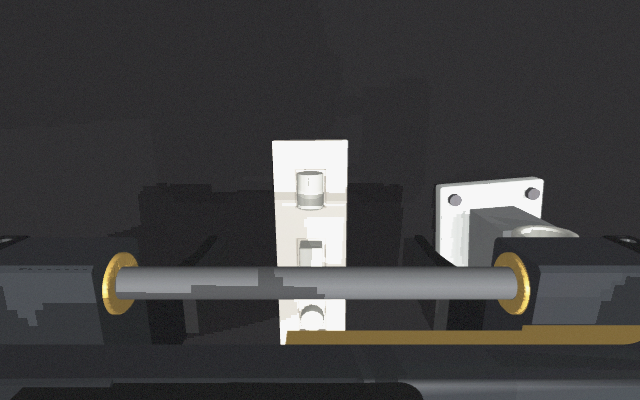

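The slug is clearly visible at (311,190) in its pocket. I'll measure it again from this closer view.

```bash
python3 - <<'E'
from h import *
im,d,K,T=load('w1'); C=cloud(d,K,T)
P=C[150:225,285:340].reshape(-1,3);Q=P[(P[:,2]>.0175)&(P[:,2]<.05)]
print(len(Q),cv2.minAreaRect(Q[:,:2].astype(np.float32)),Q[:,2].max(),np.percentile(Q,[1,99],axis=0))
print('tray top',np.median(C[145:160,280:345,2]))
E
```

```text
924 ((0.47131597995758057, 0.14507299661636353), (0.016661347821354866, 0.024174347519874573), 0.9233769178390503) 0.026013477899482912 [[0.46305204 0.13341552 0.01775691]
 [0.47968649 0.15706035 0.025125  ]]
tray top 0.010297168020308556
```

Call:
send_rows(steps=[[0,0,-0.1,0.003,-0.0005,0.008,-1],[0,0,-0.1,0.003,-0.0005,0.008,-1],[0,0,-0.1,0.003,-0.0005,0.008,-1],[0,0,-0.1,0.003,-0.0005,0.008,-1],[0,0,-0.1,0.003,-0.0005,0.008,-1],[0,0,-0.1,0.003,-0.0005,0.008,-1],[0,0,0,0,0,0.008,-1],[0,0,0,0,0,0.008,-1],[0,0,0,0,0,0,-1],[0,0,0,0,0,0,-1]])

```text
time: 4.2
ee_pos: [0.473, 0.145, 0.0318]
eef_rot: [0.7, 0.714, -0.002, -0.0]
ft_force: [-1.3, 0.7, 0.9]
width: 0.087
```

```bash
python3 -c "
from h import *
plan([.4713,.145,.0285],91.2,3,-1)"
```

```text
t 4.2 p0 [0.473  0.145  0.0318] total rot [-0.12  0.12 -0.04] tool shift [ 0.0001 -0.0017  0.0033] F [-1.25  0.74  0.87] w 0.08702581346880624
[-0.04, 0.04, -0.01, 0.0, -0.0006, 0.0011, -1],[-0.04, 0.04, -0.01, 0.0, -0.0006, 0.0011, -1],[-0.04, 0.04, -0.01, 0.0, -0.0006, 0.0011, -1],
```

Call:
send_rows(steps=[[0,0,0,0,-0.001,0.0015,-1],[0,0,0,0,-0.001,0.0015,-1],[0,0,0,0,0,0,-1],[0,0,0,0,0,0,0.3],[0,0,0,0,0,0,0.6],[0,0,0,0,0,0,1],[0,0,0,0,0,0,1],[0,0,0,0,0,0,1],[0,0,0,0,0,0,1],[0,0,0,0,0,0,1]], force=20)

```text
time: 5.2
ee_pos: [0.4717, 0.145, 0.0299]
eef_rot: [0.7, 0.714, -0.0, 0.0]
ft_force: [0.3, -0.6, 0.5]
width: 0.039
```

```bash
python3 -c "
from h import *
plan([.4713,.145,.0285],91.2,3,-1)
snap('wrist','w2')"
```

```text
t 5.2 p0 [0.4717 0.145  0.0299] total rot [-0.    0.05 -0.07] tool shift [-0.     -0.0004  0.0014] F [ 0.26 -0.63  0.5 ] w 0.0390475667416522
[-0.0, 0.02, -0.02, -0.0, -0.0001, 0.0005, -1],[-0.0, 0.02, -0.02, -0.0, -0.0001, 0.0005, -1],[-0.0, 0.02, -0.02, -0.0, -0.0001, 0.0005, -1],
```

View pics/w2.png

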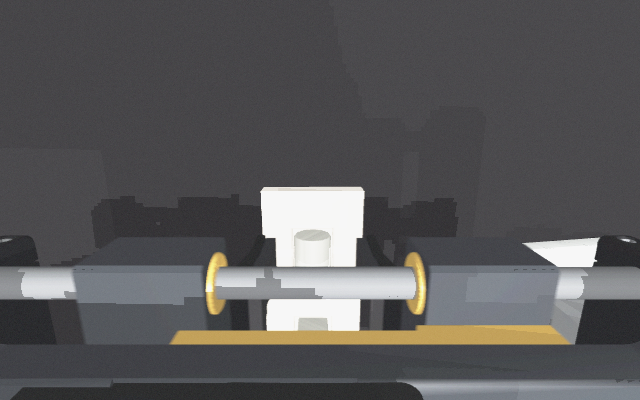

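The fingers are still closing evenly on both sides of the slug. I'll lower the tool 1 mm as they finish.

Call:
send_rows(steps=[[0,0,0,0,0,0.0012,1],[0,0,0,0,0,0,1],[0,0,0,0,0,0,1],[0,0,0,0,0,0,1],[0,0,0,0,0,0,1],[0,0,0,0,0,0,1],[0,0,0,0,0,0,1],[0,0,0,0,0,0,1],[0,0,0,0,0,0,1],[0,0,0,0,0,0,1]])

```text
time: 6.25
ee_pos: [0.4717, 0.145, 0.0286]
eef_rot: [0.7, 0.714, -0.0, 0.0]
ft_force: [-1.1, 0.2, 1.2]
width: 0.0174
```

```bash
python3 -c "
from h import *
plan([.602,.055,.14],95.6,10,1)"
```

```text
t 6.25 p0 [0.4717 0.145  0.0286] total rot [-0.01  0.05 -4.47] tool shift [-0.0927  0.1285 -0.1114] F [-1.15  0.16  1.23] w 0.01740624864483868
[-0.0, 0.01, -0.45, -0.0093, 0.0129, -0.0111, 1],[-0.0, 0.01, -0.45, -0.0094, 0.0128, -0.0111, 1],[-0.0, 0.01, -0.45, -0.0095, 0.0127, -0.0111, 1],[-0.0, 0.01, -0.45, -0.0096, 0.0126, -0.0111, 1],[-0.0, 0.01, -0.45, -0.0097, 0.0126, -0.0111, 1],[-0.0, 0.01, -0.45, -0.0098, 0.0125, -0.0111, 1],[-0.0, 0.01, -0.45, -0.0099, 0.0124, -0.0111, 1],[-0.0, 0.01, -0.45, -0.0099, 0.0123, -0.0111, 1],[-0.0, 0.01, -0.45, -0.01, 0.0122, -0.0111, 1],[-0.0, 0.01, -0.45, -0.0101, 0.0122, -0.0111, 1],
```

Call:
send_rows(steps=[[0,0,0,0,0,-0.005,1],[0,0,0,0,0,-0.01,1],[0,0,0,0,0,-0.015,1],[0,0,0,0,0,-0.02,1],[0,0,0,0,0,-0.02,1],[0,0,0,0,0,-0.02,1],[0,0,0,0,0,-0.02,1],[0,0,0,0,0,-0.01,1],[0,0,0,0,0,0,1],[0,0,0,0,0,0,1]])

```text
time: 7.25
ee_pos: [0.4715, 0.1444, 0.1579]
eef_rot: [0.701, 0.714, 0.0, 0.001]
ft_force: [0.8, 0.4, -1.1]
width: 0.0174
```

```bash
python3 -c "
from h import *
plan([.604,.055,.145],95.6,9,1)
snap('wrist','w3');snap('scene','s3')
im=load('s3')[0];cv2.imwrite('pics/s3z.png',cv2.resize(im[150:330,240:460],None,fx=3,fy=3))"
```

```text
t 7.25 p0 [0.4715 0.1444 0.1579] total rot [ 0.08  0.02 -4.55] tool shift [-0.0918  0.1308  0.0131] F [ 0.78  0.39 -1.07] w 0.01737832167006713
[0.01, 0.0, -0.51, -0.0102, 0.0145, 0.0015, 1],[0.01, 0.0, -0.51, -0.0103, 0.0144, 0.0015, 1],[0.01, 0.0, -0.51, -0.0105, 0.0144, 0.0015, 1],[0.01, 0.0, -0.51, -0.0106, 0.0143, 0.0014, 1],[0.01, 0.0, -0.51, -0.0107, 0.0142, 0.0014, 1],[0.01, 0.0, -0.51, -0.0108, 0.0141, 0.0014, 1],[0.01, 0.0, -0.51, -0.011, 0.014, 0.0014, 1],[0.01, 0.0, -0.51, -0.0111, 0.0139, 0.0014, 1],[0.01, 0.0, -0.51, -0.0112, 0.0138, 0.0014, 1],
```

View pics/w3.png

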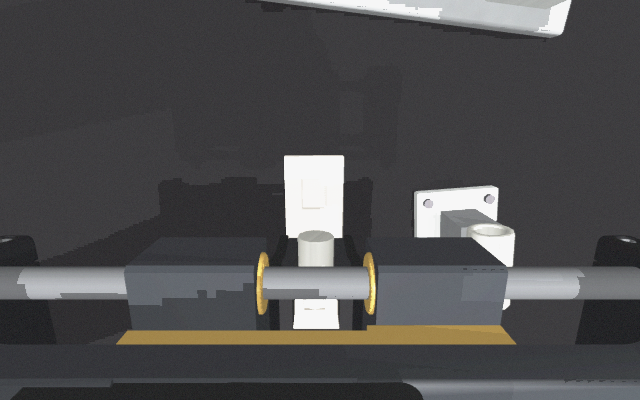

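View pics/s3z.png

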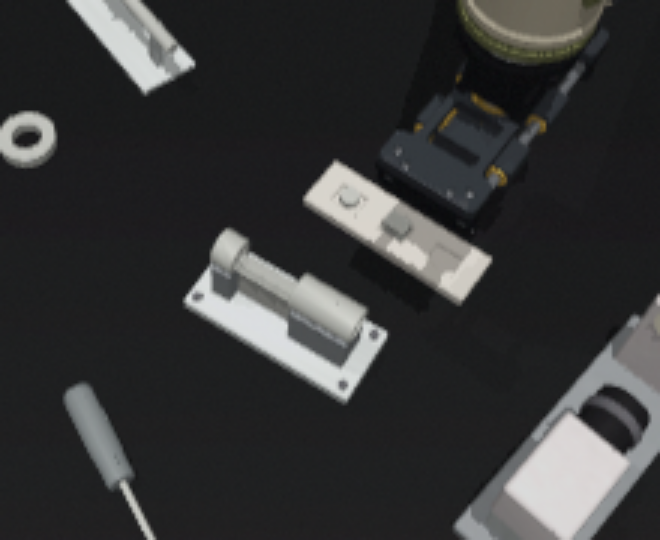

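The slug is held (front end at 316,240) and the pocket at (313,193) is empty. I'll measure how it sits in the grip and move over the trough.

```bash
python3 - <<'E'
from h import *
im,d,K,T=load('w3'); C=cloud(d,K,T); 
s=read_state(); p=s['ee_pos']; Rm=R.from_quat(s['eef_rot'])
P=C[225:266,292:342].reshape(-1,3);Q=P[P[:,2]>.13]
L=Rm.inv().apply(Q-p); print(p,len(L),np.percentile(L,[1,5,50,95,99],axis=0).round(4))
E
```

```text
[0.47131535 0.14424689 0.15741463] 1638 [[-0.0011 -0.009  -0.0138]
 [ 0.0006 -0.0078 -0.0081]
 [ 0.0092  0.0018  0.0056]
 [ 0.0122  0.0119  0.0157]
 [ 0.0125  0.0132  0.0192]]
```

Call:
send_rows(steps=[[0,0,-0.5,-0.01,0.0145,0.001,1],[0,0,-0.5,-0.0105,0.0145,0.001,1],[0,0,-0.5,-0.0105,0.0145,0.001,1],[0,0,-0.5,-0.0105,0.0145,0.001,1],[0,0,-0.5,-0.0105,0.014,0.001,1],[0,0,-0.5,-0.011,0.014,0.001,1],[0,0,-0.5,-0.011,0.014,0.001,1],[0,0,-0.5,-0.011,0.014,0.001,1],[0,0,-0.5,0,0,0,1],[0,0,0,0,0,0,1]])

```text
time: 8.35
ee_pos: [0.5882, 0.0614, 0.1374]
eef_rot: [0.67, 0.742, -0.008, -0.003]
ft_force: [0.1, 0.1, -0.6]
width: 0.0173
```

```bash
python3 - <<'E'
from h import *
plan([.6043,.0533,.145],95.6,5,1)
snap('wrist','w4')
im,d,K,T=load('w4'); C=cloud(d,K,T)
P=C[100:300,:].reshape(-1,3)
s=read_state(); p=s['ee_pos']; Rm=R.from_quat(s['eef_rot'])
E
```

```text
t 8.35 p0 [0.5882 0.0614 0.1374] total rot [-0.96  0.38  0.27] tool shift [-0.0098  0.015  -0.0078] F [ 0.14  0.08 -0.58] w 0.017264643899078464
[-0.19, 0.08, 0.05, -0.002, 0.003, -0.0016, 1],[-0.19, 0.08, 0.05, -0.002, 0.003, -0.0016, 1],[-0.19, 0.08, 0.05, -0.0019, 0.003, -0.0016, 1],[-0.19, 0.08, 0.05, -0.0019, 0.003, -0.0015, 1],[-0.19, 0.08, 0.05, -0.0019, 0.003, -0.0015, 1],
```

View pics/w4.png

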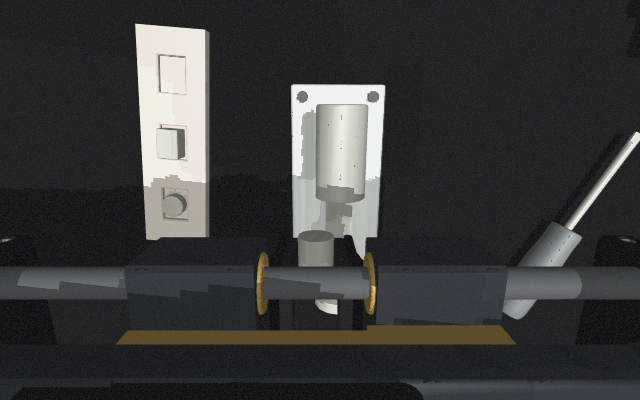

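```bash
python3 - <<'E'
from h import *
im,d,K,T=load('w4'); C=cloud(d,K,T)
P=C[95:225,300:385].reshape(-1,3);Q=P[(P[:,2]>.076)&(P[:,2]<.1)]
r=cv2.minAreaRect(Q[:,:2].astype(np.float32));print(len(Q),r,np.percentile(Q[:,2],99))
# circle-fit axis: use bins along axis; ridge via midpoints of lateral extents
a=np.radians(95.57);u=np.array([np.cos(a),np.sin(a)]);n=np.array([-u[1],u[0]])
s=Q[:,:2]@u;t=Q[:,:2]@n
print('s range',np.percentile(s,[.5,99.5]))
for lo in np.arange(s.min()+.003,s.max()-.01,.01):
    k=(s>=lo)&(s<lo+.01); 
    A=np.c_[2*t[k],2*Q[k,2],np.ones(k.sum())]; sol=np.linalg.lstsq(A,t[k]**2+Q[k,2]**2,rcond=None)[0]
    print(round(lo+.005,4),'mid',(t[k].max()+t[k].min())/2,'circ',sol[:2],np.sqrt(sol[2]+sol[0]**2+sol[1]**2))
for m in ([.6088,.0065],[.6043,.0533]): print(np.array(m)@u,np.array(m)@n)
E
```

```text
4656 ((0.5987429618835449, 0.10796751827001572), (0.02904035709798336, 0.055688247084617615), 5.808058261871338) 0.08664638114265893
s range [0.0220402  0.07709853]
0.0295 mid -0.6066610117194994 circ [-0.60651693  0.0710206 ] 0.014691947001490471
0.0395 mid -0.6064332365641278 circ [-0.60653919  0.07124959] 0.014536951563564994
0.0495 mid -0.606326896454779 circ [-0.60651621  0.07119876] 0.014550833116542105
0.0595 mid -0.606551909895426 circ [-0.60651948  0.07119824] 0.014587135223930346
0.0695 mid -0.606467081879589 circ [-0.60648848  0.07113783] 0.014597615211905762
-0.05262190633079742 -0.6065563658672727
-0.005606101144245553 -0.6066201048679152
```

Call:
send_rows(steps=[[-0.2,0.1,0,-0.002,0.003,0.001,1],[-0.2,0.1,0,-0.002,0.003,0.001,1],[-0.2,0.1,0,-0.002,0.003,0.001,1],[-0.2,0.1,0,-0.002,0.003,0.001,1],[-0.2,0,0.3,-0.002,0.003,0.001,1],[0,0,0,0,0,0.005,1],[0,0,0,0,0,0.005,1],[0,0,0,0,0,0.005,1],[0,0,0,0,0,0,1],[0,0,0,0,0,0,1]])

```text
time: 9.4
ee_pos: [0.6036, 0.0545, 0.1149]
eef_rot: [0.671, 0.741, 0.001, -0.0]
ft_force: [-0.5, -1.2, -0.0]
width: 0.0174
```

```bash
python3 - <<'E'
from h import *
plan([.6042,.0533,.084],95.6,6,1)
E
```

```text
t 9.4 p0 [0.6036 0.0545 0.1149] total rot [ 0.06 -0.12  0.05] tool shift [-0.0013  0.0005  0.0309] F [-0.45 -1.21 -0.01] w 0.01742452850726105
[0.01, -0.02, 0.01, -0.0002, 0.0001, 0.0052, 1],[0.01, -0.02, 0.01, -0.0002, 0.0001, 0.0052, 1],[0.01, -0.02, 0.01, -0.0002, 0.0001, 0.0052, 1],[0.01, -0.02, 0.01, -0.0002, 0.0001, 0.0052, 1],[0.01, -0.02, 0.01, -0.0002, 0.0001, 0.0052, 1],[0.01, -0.02, 0.01, -0.0002, 0.0001, 0.0052, 1],
```

Call:
send_rows(steps=[[0,0,0,-0.001,0.0005,0.005,1],[0,0,0,-0.0005,0,0.005,1],[0,0,0,0,0,0.005,1],[0,0,0,0,0,0.005,1],[0,0,0,0,0,0.004,1],[0,0,0,0,0,0.002,1],[0,0,0,0,0,0.0015,1],[0,0,0,0,0,0.001,1],[0,0,0,0,0,0,1],[0,0,0,0,0,0,1]])

```text
time: 10.4
ee_pos: [0.6043, 0.0531, 0.0849]
eef_rot: [0.671, 0.741, 0.001, -0.001]
ft_force: [-0.0, 0.3, -1.1]
width: 0.0175
```

```bash
python3 - <<'E'
from h import *
plan([.6042,.0533,.084],95.6,6,1,False)
E
```

```text
t 10.4 p0 [0.6043 0.0531 0.0849] total rot [ 0.05 -0.16  0.05] tool shift [ 0.0002 -0.0001  0.0009] F [-0.04  0.32 -1.07] w 0.0175179545271067
```

Next I lower the last millimetre in small steps while watching the force.

Call:
send_rows(steps=[[0,0,0,0,0,0.0008,1],[0,0,0,0,0,0.0008,1],[0,0,0,0,0,0,1],[0,0,0,0,0,0,1],[0,0,0,0,0,0,0.6],[0,0,0,0,0,0,0.5],[0,0,0,0,0,0,0.3],[0,0,0,0,0,0,0.2],[0,0,0,0,0,0,0.2],[0,0,0,0,0,0,0.2]])

```text
time: 11.4
ee_pos: [0.6049, 0.0532, 0.0846]
eef_rot: [0.671, 0.741, 0.002, -0.0]
ft_force: [-0.3, -1.1, -0.5]
width: 0.0346
```

```bash
python3 - <<'E'
from h import *
plan([.6042,.0533,.084],95.6,6,1,False)
snap('wrist','w5')
E
```

```text
t 11.4 p0 [0.6049 0.0532 0.0846] total rot [ 0.14 -0.19  0.06] tool shift [ 0.0001 -0.0007  0.0006] F [-0.34 -1.14 -0.48] w 0.03457741481224907
```

View pics/w5.png

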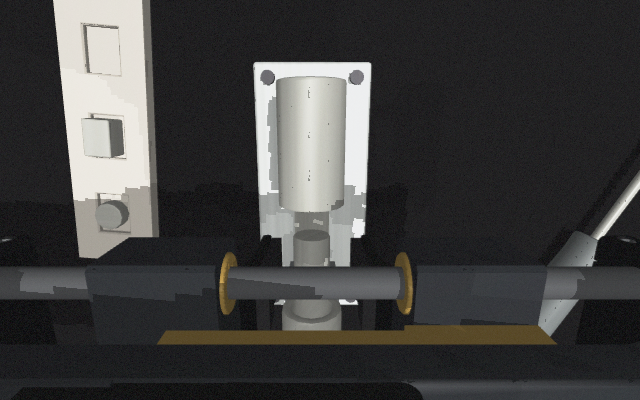

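The slug lies in the trough at (312,245), in line with the receiver. I'll lift straight up, then go to the rod.

Call:
send_rows(steps=[[0,0,0,0,0,-0.005,0.2],[0,0,0,0,0,-0.01,0.2],[0,0,0,0,0,-0.02,0],[0,0,0,0,0,-0.025,-0.5],[0,0,0,0,0,-0.025,-1],[0,0,0,0,0,-0.02,-1],[0,0,0,0,0,-0.02,-1],[0,0,0,0,0,0,-1],[0,0,0,0,0,0,-1],[0,0,0,0,0,0,-1]])

```text
time: 12.45
ee_pos: [0.6048, 0.0521, 0.2202]
eef_rot: [0.672, 0.741, 0.003, 0.001]
ft_force: [-0.0, -0.4, 0.1]
width: 0.0854
```

```bash
python3 - <<'E'
from h import *
plan([.44,-.285,.22],75,17,-1)
im,d,K,T=snap('wrist','w6')
E
```

```text
t 12.45 p0 [0.6048 0.0521 0.2202] total rot [ 0.29 -0.26 20.59] tool shift [-0.3194 -0.1968 -0.0021] F [-0.02 -0.45  0.14] w 0.0853855150216693
[0.02, -0.02, 1.21, -0.0188, -0.0116, -0.0001, -1],[0.02, -0.02, 1.21, -0.019, -0.0112, -0.0001, -1],[0.02, -0.02, 1.21, -0.0193, -0.0108, -0.0001, -1],[0.02, -0.02, 1.21, -0.0195, -0.0104, -0.0001, -1],[0.02, -0.02, 1.21, -0.0197, -0.0099, -0.0001, -1],[0.02, -0.02, 1.21, -0.0199, -0.0095, -0.0001, -1],[0.02, -0.02, 1.21, -0.0201, -0.0091, -0.0001, -1],[0.02, -0.02, 1.21, -0.0203, -0.0087, -0.0001, -1],[0.02, -0.02, 1.21, -0.0205, -0.0082, -0.0001, -1],[0.02, -0.02, 1.21, -0.0206, -0.0078, -0.0, -1],[0.02, -0.02, 1.21, -0.0208, -0.0074, -0.0, -1],[0.02, -0.02, 1.21, -0.021, -0.0069, -0.0, -1],[0.02, -0.02, 1.21, -0.0211, -0.0065, -0.0, -1],[0.02, -0.02, 1.21, -0.0212, -0.006, -0.0, -1],[0.02, -0.02, 1.21, -0.0213, -0.0056, -0.0, -1],[0.02, -0.02, 1.21, -0.0215, -0.0051, -0.0, -1],[0.02, -0.02, 1.21, -0.0216, -0.0047, 0.0, -1],
```

View pics/w6.png

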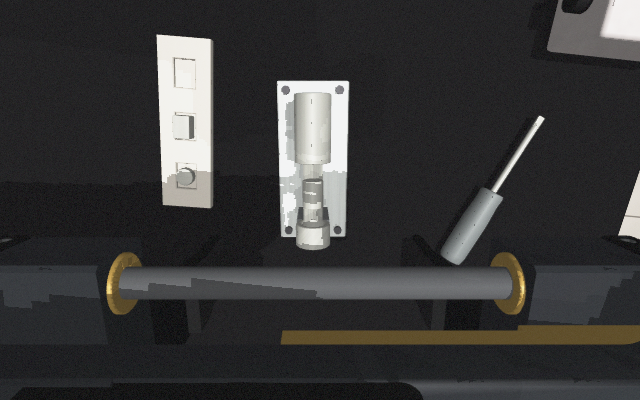

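The slug sits well in the V at (313,190), between guide and receiver. I'll move above the rod now.

Call:
send_rows(steps=[[0,0,1.2,-0.019,-0.0115,0,-1],[0,0,1.2,-0.019,-0.011,0,-1],[0,0,1.2,-0.0195,-0.011,0,-1],[0,0,1.2,-0.0195,-0.0105,0,-1],[0,0,1.2,-0.0195,-0.01,0,-1],[0,0,1.2,-0.02,-0.0095,0,-1],[0,0,1.2,-0.02,-0.009,0,-1],[0,0,1.2,-0.0205,-0.0085,0,-1],[0,0,1.2,-0.0205,-0.008,0,-1],[0,0,1.2,-0.0205,-0.008,0,-1]])

```text
time: 13.5
ee_pos: [0.4986, -0.1589, 0.2159]
eef_rot: [0.75, 0.662, 0.002, -0.001]
ft_force: [-0.3, -0.6, -0.0]
width: 0.0869
```

Call:
send_rows(steps=[[0,0,1.2,-0.021,-0.0075,0,-1],[0,0,1.2,-0.021,-0.007,0,-1],[0,0,1.2,-0.021,-0.0065,0,-1],[0,0,1.2,-0.021,-0.006,0,-1],[0,0,1.2,-0.0215,-0.0055,0,-1],[0,0,1.2,-0.0215,-0.005,0,-1],[0,0,1.2,-0.0215,-0.0045,0,-1],[0,0,0,0,0,0,-1],[0,0,0,0,0,0,-1],[0,0,0,0,0,0,-1]])

```text
time: 14.5
ee_pos: [0.4192, -0.3134, 0.2155]
eef_rot: [0.802, 0.597, 0.001, -0.001]
ft_force: [0.1, 0.4, 0.7]
width: 0.087
```

```bash
python3 - <<'E'
from h import *
plan([.44,-.285,.1],75,8,-1,False)
im,d,K,T=snap('wrist','w7')
E
```

```text
t 14.5 p0 [ 0.4192 -0.3134  0.2155] total rot [ 0.01 -0.17 -1.73] tool shift [0.0328 0.0117 0.1156] F [0.07 0.44 0.67] w 0.08700516098601566
```

View pics/w7.png

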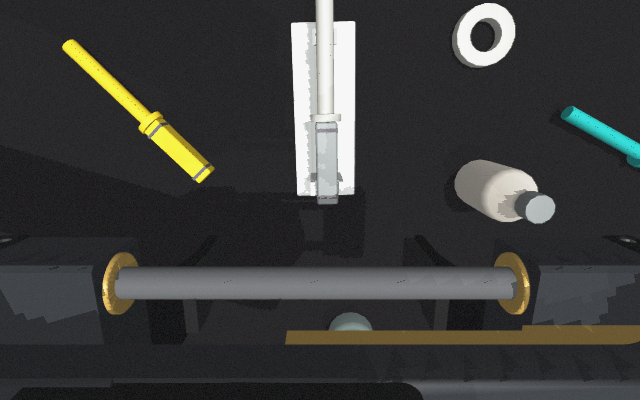

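The grey-handled rod lies in its cradle: handle (316–338, 122–203), collar (327,118), with the tip off the top of the picture.

```bash
python3 - <<'E'
from h import *
im,d,K,T=load('w7'); C=cloud(d,K,T)
def reg(v0,v1,u0,u1,zl=.055,zh=.09):
    P=C[v0:v1,u0:u1].reshape(-1,3);return P[(P[:,2]>zl)&(P[:,2]<zh)]
H=reg(125,206,300,350,.066); r=cv2.minAreaRect(H[:,:2].astype(np.float32)); print('handle',len(H),r,np.median(H[:,2]),np.percentile(H[:,2],99))
S=reg(0,112,300,350,.062);r=cv2.minAreaRect(S[:,:2].astype(np.float32)); print('shaft',len(S),r,np.percentile(S[:,2],99))
Col=reg(108,126,300,350,.07); print('collar',Col.mean(0),Col[:,2].max())
c=H[:,:2].mean(0);w=np.linalg.svd(S[:,:2]-S[:,:2].mean(0))[2][0];print('shaft dir deg',np.degrees(np.arctan2(w[1],w[0])), S.mean(0))
hs=H[:,:2].mean(0);v=S[:,:2].mean(0)-hs;print('dir hs',np.degrees(np.arctan2(v[1],v[0])))
b=np.radians(75);u=np.array([np.cos(b),np.sin(b)]);n=np.array([-u[1],u[0]])
A=reg(0,206,290,360,.055); s=A[:,:2]@u;t=A[:,:2]@n
for lo in np.arange(s.min(),s.max(),.005):
    k=(s>=lo)&(s<lo+.005)
    if k.sum()>5: print(round(lo,4),k.sum(),'t',np.percentile(t[k],[3,97]).round(4),'mid',np.percentile(t[k],[3,97]).mean().round(4),'zmax',A[k,2].max().round(4))
E
```

```text
handle 1705 ((0.4371930658817291, -0.2913987338542938), (0.06719641387462616, 0.018071172758936882), 74.67359924316406) 0.07024641876015003 0.0718892243275569
shaft 1837 ((0.45989906787872314, -0.20892579853534698), (0.08244434744119644, 0.0137027557939291), 74.40222930908203) 0.06844466576449998
collar [ 0.44722937 -0.25449571  0.07181752] 0.07467901394410414
shaft dir deg -105.31736564460842 [ 0.46015739 -0.20793211  0.06593248]
dir hs 74.59949992912735
-0.2019 102 t [-0.5059 -0.4888] mid -0.4974 zmax 0.0714
-0.1969 154 t [-0.5103 -0.4841] mid -0.4972 zmax 0.0724
-0.1919 167 t [-0.5111 -0.4846] mid -0.4979 zmax 0.0724
-0.1869 157 t [-0.5104 -0.4839] mid -0.4972 zmax 0.0719
-0.1819 121 t [-0.5063 -0.4894] mid -0.4978 zmax 0.0717
-0.1769 124 t [-0.5064 -0.4894] mid -0.4979 zmax 0.0719
-0.1719 131 t [-0.5065 -0.4888] mid -0.4977 zmax 0.0718
-0.1669 130 t [-0.5066 -0.489 ] mid -0.4978 zmax 0.0718
-0.1619 132 t [-0.5066 -0.4891] mid -0.4979 zmax 0.0725
-0.1569 133 t [-0.5067 -0.4893] mid -0.498 zmax 0.0723
-0.1519 133 t [-0.5061 -0.4894] mid -0.4977 zmax 0.0725
-0.1469 136 t [-0.506  -0
[... 446 characters left out ...]
4916] mid -0.4981 zmax 0.0694
-0.1019 112 t [-0.5047 -0.4917] mid -0.4982 zmax 0.0685
-0.0969 110 t [-0.5048 -0.4919] mid -0.4983 zmax 0.0688
-0.0919 117 t [-0.5049 -0.492 ] mid -0.4985 zmax 0.0687
-0.0869 118 t [-0.505  -0.4921] mid -0.4985 zmax 0.0689
-0.0819 120 t [-0.5051 -0.4915] mid -0.4983 zmax 0.0686
-0.0769 124 t [-0.5052 -0.4917] mid -0.4984 zmax 0.0684
-0.0719 176 t [-0.5077 -0.4894] mid -0.4986 zmax 0.0693
-0.0669 163 t [-0.5079 -0.4888] mid -0.4984 zmax 0.0684
-0.0619 150 t [-0.5072 -0.4897] mid -0.4985 zmax 0.069
-0.0569 128 t [-0.5055 -0.4923] mid -0.4989 zmax 0.0683
-0.0519 130 t [-0.5047 -0.4923] mid -0.4985 zmax 0.0687
-0.0469 122 t [-0.5049 -0.4918] mid -0.4984 zmax 0.0683
```

```bash
python3 - <<'E'
from h import *
plan([.44,-.281,.1],74.6,8,-1)
E
```

```text
t 14.55 p0 [ 0.4194 -0.3131  0.2154] total rot [ 0.   -0.18 -1.3 ] tool shift [0.0363 0.0105 0.1155] F [ 0.56 -0.2   0.25] w 0.08688712845784909
[0.0, -0.02, -0.16, 0.0045, 0.0013, 0.0144, -1],[0.0, -0.02, -0.16, 0.0045, 0.0013, 0.0144, -1],[0.0, -0.02, -0.16, 0.0045, 0.0013, 0.0144, -1],[0.0, -0.02, -0.16, 0.0045, 0.0013, 0.0144, -1],[0.0, -0.02, -0.16, 0.0045, 0.0014, 0.0144, -1],[0.0, -0.02, -0.16, 0.0045, 0.0014, 0.0144, -1],[0.0, -0.02, -0.16, 0.0045, 0.0014, 0.0144, -1],[0.0, -0.02, -0.16, 0.0045, 0.0014, 0.0144, -1],
```

Call:
send_rows(steps=[[0,0,-0.2,0.0045,0.0015,0.0145,-1],[0,0,-0.2,0.0045,0.0015,0.0145,-1],[0,0,-0.2,0.0045,0.0015,0.0145,-1],[0,0,-0.2,0.0045,0.0015,0.0145,-1],[0,0,-0.2,0.0045,0.0015,0.0145,-1],[0,0,-0.2,0.0045,0.0015,0.0145,-1],[0,0,-0.2,0.0045,0.001,0.0145,-1],[0,0,0,0.0045,0,0.0145,-1],[0,0,0,0,0,0,-1],[0,0,0,0,0,0,-1]])

```text
time: 15.55
ee_pos: [0.4423, -0.2689, 0.0861]
eef_rot: [0.79, 0.614, 0.001, -0.004]
ft_force: [0.7, 0.1, 1.0]
width: 0.0869
```

```bash
python3 - <<'E'
from h import *
plan([.44,-.281,.058],74.6,6,-1)
im,d,K,T=snap('wrist','w8')
E
```

```text
t 15.55 p0 [ 0.4423 -0.2689  0.0861] total rot [-0.32 -0.32  1.09] tool shift [-0.0124  0.0009  0.028 ] F [0.67 0.1  0.98] w 0.08688447307048425
[-0.05, -0.05, 0.18, -0.0021, 0.0002, 0.0047, -1],[-0.05, -0.05, 0.18, -0.0021, 0.0002, 0.0047, -1],[-0.05, -0.05, 0.18, -0.0021, 0.0002, 0.0047, -1],[-0.05, -0.05, 0.18, -0.0021, 0.0002, 0.0047, -1],[-0.05, -0.05, 0.18, -0.0021, 0.0002, 0.0047, -1],[-0.05, -0.05, 0.18, -0.002, 0.0002, 0.0047, -1],
```

View pics/w8.png

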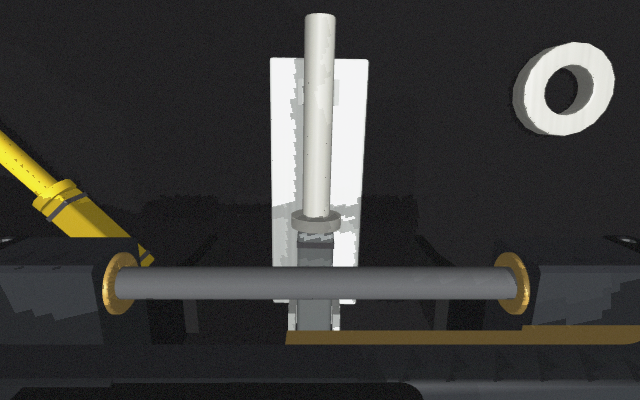

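```bash
python3 - <<'E'
from h import *
im,d,K,T=load('w8'); C=cloud(d,K,T)
b=np.radians(74.6);u=np.array([np.cos(b),np.sin(b)]);n=np.array([-u[1],u[0]])
A=C[5:262,280:350].reshape(-1,3);A=A[(A[:,2]>.055)&(A[:,2]<.1)]; s=A[:,:2]@u;t=A[:,:2]@n
g=np.array([.44,-.281]);print('grip s,t',g@u,g@n,'s max',np.percentile(s,99.8))
for lo in np.arange(s.min(),s.max(),.01):
    k=(s>=lo)&(s<lo+.01)
    if k.sum()>5: print(round(lo,4),k.sum(),'mid',np.percentile(t[k],[3,97]).mean().round(4),np.ptp(np.percentile(t[k],[3,97])).round(4),'zmax',np.percentile(A[k,2],98).round(4))
hsv=cv2.cvtColor(im,cv2.COLOR_BGR2HSV);m=(hsv[...,0]>20)&(hsv[...,0]<35)&(hsv[...,1]>150);m[262:]=0
Y=C[m];print('yellow z',np.percentile(Y[:,2],[2,50,99]),'closest to grip',np.min(np.linalg.norm(Y[:,:2]-g,axis=1)), (Y[:,:2]-g)@n.max() if 0 else np.percentile((Y[:,:2]-g)@n,[1]))
E
```

```text
grip s,t -0.154066116895589 -0.4988232468768018 s max -0.030891878128337946
-0.1456 586 mid -0.4986 0.0167 zmax 0.0716
-0.1356 738 mid -0.4988 0.0203 zmax 0.0734
-0.1256 927 mid -0.4987 0.0223 zmax 0.0734
-0.1156 543 mid -0.4988 0.0129 zmax 0.068
-0.1056 568 mid -0.4987 0.0131 zmax 0.0681
-0.0956 605 mid -0.4986 0.0132 zmax 0.0682
-0.0856 633 mid -0.4986 0.0133 zmax 0.068
-0.0756 740 mid -0.4989 0.0163 zmax 0.0681
-0.0656 914 mid -0.4988 0.0183 zmax 0.0678
-0.0556 731 mid -0.4989 0.0128 zmax 0.0681
-0.0456 764 mid -0.4987 0.0133 zmax 0.0681
-0.0356 386 mid -0.4988 0.013 zmax 0.0682
yellow z [0.00288997 0.01959765 0.02657235] closest to grip 0.06624911624004964 [0.11528285]
```

Call:
send_rows(steps=[[-0.1,-0.1,0.2,-0.004,0,0,-1],[-0.1,-0.1,0.2,-0.004,0.0005,0,-1],[-0.1,-0.1,0.2,-0.004,0.0005,0,-1],[0,0,0.2,-0.0005,0,0.005,-1],[0,0,0.2,0,0,0.007,-1],[0,0,0,0,0,0.007,-1],[0,0,0,0,0,0.006,-1],[0,0,0,0,0,0.003,-1],[0,0,0,0,0,0,-1],[0,0,0,0,0,0,-1]])

```text
time: 16.6
ee_pos: [0.4404, -0.2833, 0.0568]
eef_rot: [0.796, 0.606, 0.001, 0.001]
ft_force: [-0.1, -0.3, 0.6]
width: 0.0872
```

```bash
python3 - <<'E'
from h import *
plan([.44,-.281,.058],74.6,6,-1,0)
E
```

```text
t 16.6 p0 [ 0.4404 -0.2833  0.0568] total rot [ 0.14 -0.   -0.05] tool shift [ 0.0021 -0.001  -0.0012] F [-0.09 -0.34  0.56] w 0.08718424274962479
```

Call:
send_rows(steps=[[0,0,0,0.001,-0.0005,-0.0006,-1],[0,0,0,0.001,-0.0005,-0.0006,0],[0,0,0,0,0,0,0.5],[0,0,0,0,0,0,0.7],[0,0,0,0,0,0,0.7],[0,0,0,0,0,0,0.7],[0,0,0,0,0,0,0.7],[0,0,0,0,0,0,0.7],[0,0,0,0,0,0,0.7],[0,0,0,0,0,0,0.7]], force=45)

```text
time: 17.6
ee_pos: [0.4406, -0.281, 0.059]
eef_rot: [0.796, 0.606, 0.001, 0.002]
ft_force: [-0.6, -0.3, 0.1]
width: 0.023
```

```bash
python3 - <<'E'
from h import *
plan([.44,-.281,.058],74.6,6,-1,0)
E
```

```text
t 17.6 p0 [ 0.4406 -0.281   0.059 ] total rot [ 0.23 -0.01 -0.03] tool shift [-0.0002 -0.0005  0.001 ] F [-0.64 -0.31  0.1 ] w 0.022962291308252752
```

Call:
send_rows(steps=[[0.1,0,0,0,0,0.001,0.7],[0.1,0,0,0,0,0,0.7],[0,0,0,0,0,0,0.8],[0,0,0,0,0,0,0.9],[0,0,0,0,0,0,1],[0,0,0,0,0,0,1],[0,0,0,0,0,0,1],[0,0,0,0,0,0,1],[0,0,0,0,0,0,1],[0,0,0,0,0,0,1]], force=45)

```text
time: 18.6
ee_pos: [0.4396, -0.2809, 0.0582]
eef_rot: [0.795, 0.606, -0.0, -0.001]
ft_force: [-2.1, 0.6, 1.6]
width: 0.0178
```

```bash
python3 - <<'E'
from h import *
plan([.44,-.281,.058],74.6,6,-1,0)
E
```

```text
t 18.6 p0 [ 0.4396 -0.2809  0.0582] total rot [-0.1  -0.05 -0.  ] tool shift [-0.      0.0004  0.0002] F [-2.14  0.64  1.63] w 0.017756220407968242
```

Call:
send_rows(steps=[[0,0,0,0,0,-0.004,1],[0,0,0,0,0,-0.008,1],[0,0,0,0,0,-0.012,1],[0,0,0,0,0,-0.016,1],[0,0,0,0,0,-0.02,1],[0,0,0,0,0,-0.02,1],[0,0,0,0,0,-0.016,1],[0,0,0,0,0,-0.008,1],[0,0,0,0,0,0,1],[0,0,0,0,0,0,1]])

```text
time: 19.6
ee_pos: [0.4395, -0.2817, 0.1713]
eef_rot: [0.796, 0.605, 0.001, 0.0]
ft_force: [-0.5, 0.1, -1.3]
width: 0.0176
```

```bash
cat >> h.py <<'E'
def rodcheck(f):
    """rod tip and axis in world/tool frame from wrist picture"""
    s=read_state(); p=s['ee_pos']; Rm=R.from_quat(s['eef_rot'])
    im,d,K,T=snap('wrist',f); C=cloud(d,K,T)
    A=C[0:240,270:365].reshape(-1,3); A=A[np.linalg.norm(A-p,axis=1)<.16]
    L=Rm.inv().apply(A-p); k=(abs(L[:,2])<.03)&(abs(L[:,1])<.03)&(L[:,0]>.03)
    L=L[k]; tip=np.percentile(L[:,0],99.7); out=[]
    for lo in np.arange(.04,tip-.003,.01):
        q=L[(L[:,0]>=lo)&(L[:,0]<lo+.01)]
        if len(q)>30: out.append([lo+.005,np.percentile(q[:,1],[3,97]).mean(),np.percentile(q[:,2],3)+.007])
    out=np.array(out); print('tip x',tip); print(out.round(4))
    py=np.polyfit(out[:,0],out[:,1],1);pz=np.polyfit(out[:,0],out[:,2],1)
    print('yaw deg',np.degrees(py[0]),'pitch(z down) deg',np.degrees(pz[0]),'tip y,z tool',np.polyval(py,tip),np.polyval(pz,tip))
    tw=Rm.apply([tip,np.polyval(py,tip),np.polyval(pz,tip)])+p; print('tip world',tw,'heading',np.degrees(np.arctan2(*Rm.apply([1,py[0],pz[0]])[[1,0]])))
E
python3 - <<'E'
from h import *
plan([.44,-.281,.15],74.6,6,-1,0)
rodcheck('w9')
E
```

```text
t 19.6 p0 [ 0.4395 -0.2817  0.1713] total rot [ 0.06 -0.06 -0.15] tool shift [0.0008 0.0003 0.0213] F [-0.47  0.06 -1.3 ] w 0.017565670632952522
tip x 0.10842191667503585
[[ 0.045   0.001  -0.0026]
 [ 0.055   0.001  -0.0026]
 [ 0.065   0.0008 -0.0026]
 [ 0.075   0.0009 -0.0027]
 [ 0.085   0.0008 -0.0027]
 [ 0.095   0.0008 -0.0027]
 [ 0.105   0.0007 -0.0026]]
yaw deg -0.22203504232380103 pitch(z down) deg -0.07430465649160932 tip y,z tool 0.0007317811465277707 -0.0026930179534769188
tip world [ 0.46928107 -0.17741564  0.1741479 ] heading 74.66824812305066
```

View pics/w9.png

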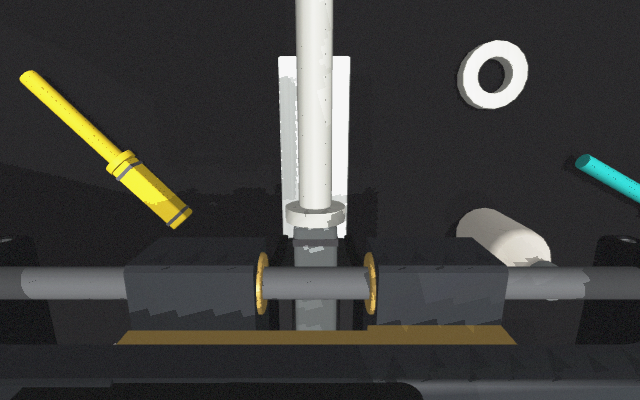

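```bash
python3 - <<'E'
from h import *
plan([.6230,-.1466,.12],95.6,14,1)
E
```

```text
t 19.65 p0 [ 0.4394 -0.2817  0.1712] total rot [  0.05  -0.04 -21.16] tool shift [0.1793 0.1406 0.0515] F [-1.01 -0.41 -1.7 ] w 0.01768753279736894
[0.0, -0.0, -1.51, 0.0128, 0.01, 0.0037, 1],[0.0, -0.0, -1.51, 0.0125, 0.0104, 0.0037, 1],[0.0, -0.0, -1.51, 0.0123, 0.0107, 0.0037, 1],[0.0, -0.0, -1.51, 0.012, 0.011, 0.0037, 1],[0.0, -0.0, -1.51, 0.0117, 0.0113, 0.0037, 1],[0.0, -0.0, -1.51, 0.0114, 0.0116, 0.0037, 1],[0.0, -0.0, -1.51, 0.0111, 0.0119, 0.0037, 1],[0.0, -0.0, -1.51, 0.0107, 0.0122, 0.0037, 1],[0.0, -0.0, -1.51, 0.0104, 0.0125, 0.0037, 1],[0.0, -0.0, -1.51, 0.0101, 0.0128, 0.0037, 1],[0.0, -0.0, -1.51, 0.0097, 0.013, 0.0037, 1],[0.0, -0.0, -1.51, 0.0094, 0.0133, 0.0037, 1],[0.0, -0.0, -1.51, 0.009, 0.0135, 0.0037, 1],[0.0, -0.0, -1.51, 0.0087, 0.0138, 0.0037, 1],
```

Call:
send_rows(steps=[[0,0,-1.5,0.013,0.01,0.002,1],[0,0,-1.5,0.0125,0.0105,0.002,1],[0,0,-1.5,0.0125,0.0105,0.002,1],[0,0,-1.5,0.012,0.011,0.002,1],[0,0,-1.5,0.0115,0.0115,0.002,1],[0,0,-1.5,0.0115,0.0115,0.002,1],[0,0,-1.5,0.011,0.012,0.002,1],[0,0,-1.5,0.0105,0.012,0.002,1],[0,0,-1.5,0.0105,0.0125,0.002,1],[0,0,-1.5,0.01,0.013,0.002,1]])

```text
time: 20.65
ee_pos: [0.5795, -0.1743, 0.1461]
eef_rot: [0.702, 0.712, -0.001, -0.002]
ft_force: [0.3, 0.1, -1.7]
width: 0.0174
```

Call:
send_rows(steps=[[0,0,-1.5,0.0095,0.013,0.003,1],[0,0,-1.5,0.0095,0.0135,0.003,1],[0,0,-1,0.006,0.01,0.003,1],[0,0,0,0,0,0,1],[0,0,0,0,0,0,1],[0,0,0,0,0,0,1],[0,0,0,0,0,0,1],[0,0,0,0,0,0,1],[0,0,0,0,0,0,1],[0,0,0,0,0,0,1]])

```text
time: 21.65
ee_pos: [0.6184, -0.1459, 0.1361]
eef_rot: [0.675, 0.738, -0.001, -0.002]
ft_force: [0.9, -0.3, -2.2]
width: 0.0174
```

```bash
python3 - <<'E'
from h import *
plan([.6230,-.1466,.12],95.6,5,1)
E
```

```text
t 21.65 p0 [ 0.6184 -0.1459  0.1361] total rot [-0.23 -0.11 -0.48] tool shift [-0.0012  0.0046  0.016 ] F [ 0.95 -0.33 -2.23] w 0.01736540844967107
[-0.05, -0.02, -0.1, -0.0002, 0.0009, 0.0032, 1],[-0.05, -0.02, -0.1, -0.0002, 0.0009, 0.0032, 1],[-0.05, -0.02, -0.1, -0.0002, 0.0009, 0.0032, 1],[-0.05, -0.02, -0.1, -0.0002, 0.0009, 0.0032, 1],[-0.05, -0.02, -0.1, -0.0002, 0.0009, 0.0032, 1],
```

Now down towards axis height, with the yaw and lateral corrections made along the way.

Call:
send_rows(steps=[[-0.1,0,-0.2,0,0.001,0.008,1],[-0.1,0,-0.2,0,0.001,0.009,1],[0,-0.1,-0.1,-0.001,0.001,0.009,1],[0,0,0,0,0.001,0.009,1],[0,0,0,0,0.0005,0.009,1],[0,0,0,0,0,0.009,1],[0,0,0,0,0,0.008,1],[0,0,0,0,0,0.003,1],[0,0,0,0,0,0,1],[0,0,0,0,0,0,1]])

```text
time: 22.65
ee_pos: [0.6224, -0.1463, 0.0647]
eef_rot: [0.671, 0.741, -0.001, -0.001]
ft_force: [0.4, 0.4, -1.9]
width: 0.0178
```

```bash
python3 - <<'E'
from h import *
plan([.6230,-.1466,.0684],95.6,5,1,0)
rodcheck('w10')
snap('scene','s10')
im=load('s10')[0];cv2.imwrite('pics/s10z.png',cv2.resize(im[150:330,200:420],None,fx=3,fy=3))
E
```

```text
t 22.65 p0 [ 0.6224 -0.1463  0.0647] total rot [-0.14 -0.02  0.06] tool shift [-0.0003  0.0006 -0.0037] F [ 0.41  0.38 -1.89] w 0.017756104561016343
tip x 0.1079881244891656
[[ 0.045   0.0009 -0.0026]
 [ 0.055   0.001  -0.0027]
 [ 0.065   0.0008 -0.0026]
 [ 0.075   0.0008 -0.0025]
 [ 0.085   0.0008 -0.0027]
 [ 0.095   0.0008 -0.0026]
 [ 0.105   0.0006 -0.0027]]
yaw deg -0.23132368267149261 pitch(z down) deg -0.07781168298638914 tip y,z tool 0.0006850125348149816 -0.00268060551881382
tip world [ 0.61242388 -0.03880772  0.06745119] heading 95.88906525264288
```

View pics/w10.png

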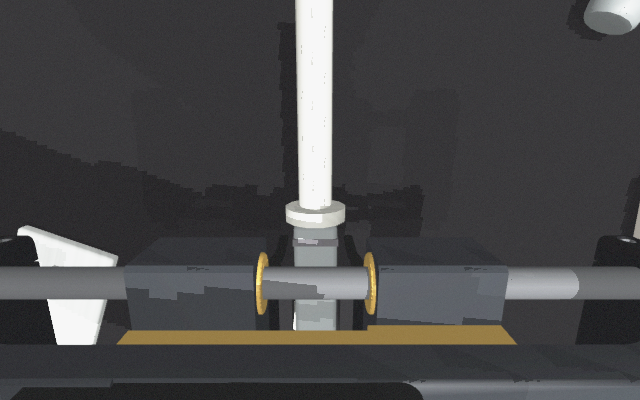

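View pics/s10z.png

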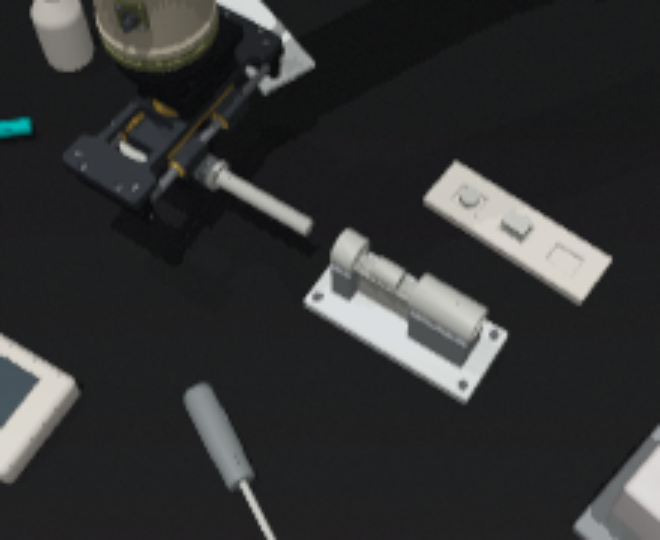

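The scene view shows the rod level and in line with the guide, its tip about 30 mm short, and the slug in the trough. I'll raise 3.7 mm and start inserting.

Call:
send_rows(steps=[[-0.1,0,0,0,0.0005,-0.0017,1],[0,0,0,0,0,-0.0017,1],[0,0,0,0,0,0,1],[0,0,0,0.004,0,0,1],[0,0,0,0.004,0,0,1],[0,0,0,0.004,0,0,1],[0,0,0,0.004,0,0,1],[0,0,0,0.004,0,0,1],[0,0,0,0,0,0,1],[0,0,0,0,0,0,1]])

```text
time: 23.75
ee_pos: [0.6217, -0.1237, 0.07]
eef_rot: [0.671, 0.742, 0.001, 0.0]
ft_force: [-0.9, 0.7, -1.6]
width: 0.0178
```

```bash
python3 - <<'E'
from h import *
s=-.0844;u=np.array([-.0971,.9953]);v=np.array([.9953,.0971])
g=s*u+.6059*v;print('final tcp',g)
plan([*g,.0684],95.57,5,1,0)
E
```

```text
final tcp [ 0.61124751 -0.02517043]
t 23.75 p0 [ 0.6217 -0.1237  0.07  ] total rot [ 0.11 -0.03  0.16] tool shift [ 0.0991 -0.0005  0.0016] F [-0.87  0.69 -1.62] w 0.017838256600513903
```

Call:
send_rows(steps=[[0,0,0.1,0,-0.0003,0.001,1],[0,0,0,0.003,0,0,1],[0,0,0,0.004,0,0,1],[0,0,0,0.004,0,0,1],[0,0,0,0.004,0,0,1],[0,0,0,0.004,0,0,1],[0,0,0,0.004,0,0,1],[0,0,0,0.004,0,0,1],[0,0,0,0,0,0,1],[0,0,0,0,0,0,1]])

```text
time: 24.75
ee_pos: [0.6184, -0.0944, 0.0689]
eef_rot: [0.672, 0.741, 0.001, 0.0]
ft_force: [-0.4, 0.5, -0.9]
width: 0.0176
```

```bash
python3 - <<'E'
from h import *
plan([.6112,-.0252,.0684],95.57,5,1,0)
E
```

```text
t 24.75 p0 [ 0.6184 -0.0944  0.0689] total rot [ 0.11 -0.03  0.05] tool shift [ 0.0696 -0.0004  0.0005] F [-0.42  0.49 -0.94] w 0.0176488916107753
```

Call:
send_rows(steps=[[0,0,0,0.003,-0.0003,0,1],[0,0,0,0.003,0,0,1],[0,0,0,0.003,0,0,1],[0,0,0,0.003,0,0,1],[0,0,0,0.003,0,0,1],[0,0,0,0.003,0,0,1],[0,0,0,0.003,0,0,1],[0,0,0,0.003,0,0,1],[0,0,0,0.003,0,0,1],[0,0,0,0.001,0,0,1]])

```text
time: 25.75
ee_pos: [0.6151, -0.0649, 0.0689]
eef_rot: [0.672, 0.741, 0.001, 0.001]
ft_force: [-0.0, -1.3, -0.3]
width: 0.0174
```

```bash
python3 - <<'E'
from h import *
plan([.6112,-.0252,.0684],95.57,5,1,0)
im=snap('scene','s11')[0];cv2.imwrite('pics/s11z.png',cv2.resize(im[180:300,250:400],None,fx=5,fy=5,interpolation=2))
E
```

```text
t 25.75 p0 [ 0.6151 -0.0649  0.0689] total rot [ 0.11  0.   -0.01] tool shift [ 0.0399 -0.0001  0.0005] F [-0.02 -1.31 -0.27] w 0.017447272661433633
```

View pics/s11z.png

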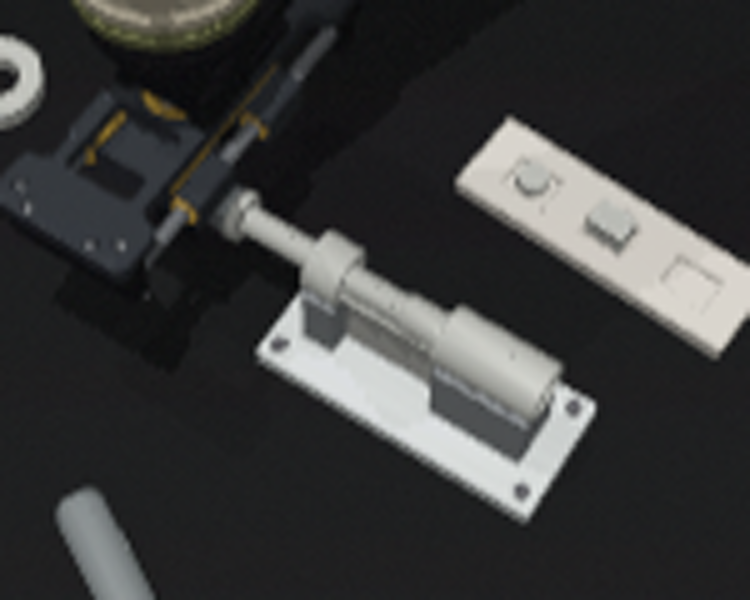

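The rod is through the guide and pushing the slug into the receiver at about (430,310), with a low force of around 1 N. I'll carry on.

Call:
send_rows(steps=[[0,0,0,0.003,0,0,1],[0,0,0,0.003,0,0,1],[0,0,0,0.003,0,0,1],[0,0,0,0.003,0,0,1],[0,0,0,0.003,0,0,1],[0,0,0,0.003,0,0,1],[0,0,0,0.003,0,0,1],[0,0,0,0.003,0,0,1],[0,0,0,0.003,0,0,1],[0,0,0,0.001,0,0,1]])

```text
time: 26.8
ee_pos: [0.6122, -0.0346, 0.0689]
eef_rot: [0.672, 0.741, 0.001, 0.001]
ft_force: [-0.4, -0.5, -1.3]
width: 0.0174
```

```bash
python3 - <<'E'
from h import *
plan([.6112,-.0252,.0684],95.57,5,1,0)
E
```

```text
t 26.8 p0 [ 0.6122 -0.0346  0.0689] total rot [ 0.11  0.   -0.01] tool shift [ 0.0095 -0.0001  0.0005] F [-0.36 -0.53 -1.31] w 0.01736895166464138
```

Call:
send_rows(steps=[[0,0,0,0.001,0,0,1],[0,0,0,0.001,0,0,1],[0,0,0,0.001,0,0,1],[0,0,0,0.001,0,0,1],[0,0,0,0.001,0,0,1],[0,0,0,0.001,0,0,1],[0,0,0,0.001,0,0,1],[0,0,0,0.001,0,0,1],[0,0,0,0.001,0,0,1],[0,0,0,0.001,0,0,1]])

```text
time: 27.8
ee_pos: [0.6111, -0.0243, 0.069]
eef_rot: [0.672, 0.74, 0.001, 0.001]
ft_force: [0.1, 0.7, -0.6]
width: 0.0176
```

```bash
python3 - <<'E'
from h import *
plan([.6112,-.0252,.0684],95.57,5,1,0)
E
```

```text
t 27.8 p0 [ 0.6111 -0.0243  0.069 ] total rot [ 0.11  0.02 -0.05] tool shift [-0.0009  0.      0.0006] F [ 0.1   0.7  -0.59] w 0.017594168560883472
```

Call:
send_rows(steps=[[0,0,0,0.0007,0,0,1],[0,0,0,0.0007,0,0,1],[0,0,0,0.0007,0,0,1],[0,0,0,0.0007,0,0,1],[0,0,0,0.0007,0,0,1],[0,0,0,0.0007,0,0,1],[0,0,0,0.0007,0,0,1],[0,0,0,0.0007,0,0,1],[0,0,0,0.0007,0,0,1],[0,0,0,0.0007,0,0,1]])

```text
time: 28.8
ee_pos: [0.6109, -0.0243, 0.0692]
eef_rot: [0.674, 0.738, -0.002, 0.004]
ft_force: [1.9, -5.7, -2.8]
width: 0.0174
```

```bash
python3 - <<'E'
from h import *
plan([.6112,-.0252,.0684],95.57,5,1,0)
snap('wrist','w12')
E
```

```text
t 28.8 p0 [ 0.6109 -0.0243  0.0692] total rot [ 0.2   0.49 -0.4 ] tool shift [-0.0009  0.0002  0.0008] F [ 1.86 -5.66 -2.77] w 0.017375130795754482
```

View pics/w12.png

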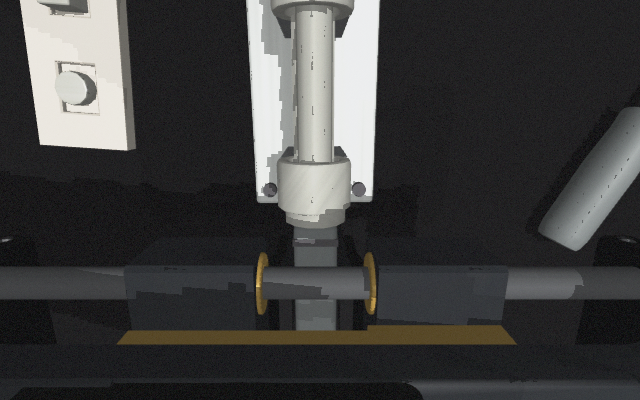

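The collar is seated on the mouth: it has stopped dead, 5.7 N is pushing back, and the collar meets the tube at (315,213). Now I draw straight back.

Call:
send_rows(steps=[[0.1,0.2,-0.2,-0.001,0,0,1],[0.1,0.2,-0.2,-0.002,0,0,1],[0,0,0,-0.003,0,0,1],[0,0,0,-0.004,0,0,1],[0,0,0,-0.004,0,0,1],[0,0,0,-0.004,0,0,1],[0,0,0,-0.004,0,0,1],[0,0,0,-0.004,0,0,1],[0,0,0,-0.004,0,0,1],[0,0,0,-0.003,0,0,1]])

```text
time: 29.85
ee_pos: [0.6143, -0.0566, 0.069]
eef_rot: [0.671, 0.742, 0.001, -0.001]
ft_force: [-0.2, 0.1, -1.1]
width: 0.0175
```

```bash
python3 - <<'E'
from h import *
plan([.6112+.116*.0971,-.0252-.116*.9953,.0684],95.57,5,1,0)
E
```

```text
t 29.85 p0 [ 0.6143 -0.0566  0.069 ] total rot [-0.05 -0.15  0.18] tool shift [-0.0844 -0.0003  0.0004] F [-0.24  0.12 -1.05] w 0.017491046240809924
```

Call:
send_rows(steps=[[0,-0.1,0.1,-0.004,0,0,1],[0,0,0,-0.004,0,0,1],[0,0,0,-0.004,0,0,1],[0,0,0,-0.004,0,0,1],[0,0,0,-0.004,0,0,1],[0,0,0,-0.004,0,0,1],[0,0,0,-0.004,0,0,1],[0,0,0,-0.004,0,0,1],[0,0,0,-0.004,0,0,1],[0,0,0,-0.004,0,0,1]])

```text
time: 30.85
ee_pos: [0.6185, -0.0998, 0.0689]
eef_rot: [0.671, 0.741, -0.0, -0.001]
ft_force: [0.5, -0.1, -0.5]
width: 0.0172
```

```bash
python3 - <<'E'
from h import *
plan([.6112+.116*.0971,-.0252-.116*.9953,.0684],95.57,5,1,0)
E
```

```text
t 30.85 p0 [ 0.6185 -0.0998  0.0689] total rot [-0.05 -0.05  0.08] tool shift [-0.041  -0.0001  0.0005] F [ 0.5  -0.05 -0.5 ] w 0.017233678814562364
```

Call:
send_rows(steps=[[0,0,0,-0.005,0,0,1],[0,0,0,-0.005,0,0,1],[0,0,0,-0.005,0,0,1],[0,0,0,-0.005,0,0,1],[0,0,0,-0.005,0,0,1],[0,0,0,-0.005,0,0,1],[0,0,0,-0.005,0,0,1],[0,0,0,-0.005,0,0,1],[0,0,0,0,0,0,1],[0,0,0,0,0,0,1]])

```text
time: 31.85
ee_pos: [0.6227, -0.1444, 0.0689]
eef_rot: [0.672, 0.741, -0.0, -0.001]
ft_force: [0.1, -0.2, -1.1]
width: 0.0176
```

```bash
python3 - <<'E'
from h import *
plan([.6112+.116*.0971,-.0252-.116*.9953,.2],95.57,5,1,0)
im=snap('scene','s13')[0];cv2.imwrite('pics/s13z.png',cv2.resize(im[180:300,250:400],None,fx=5,fy=5,interpolation=2))
# reader measurement from the top depth picture
im,d,K,T=load('top0');C=cloud(d,K,T)
g=cv2.cvtColor(im,cv2.COLOR_BGR2GRAY)
P=C[145:242,160:215].reshape(-1,3)
for zl,zh in((.006,.045),(.1,.16),(.12,.16)):
    Q=P[(P[:,2]>zl)&(P[:,2]<zh)];print(zl,len(Q),cv2.minAreaRect(Q[:,:2].astype(np.float32)))
E
```

```text
t 31.85 p0 [ 0.6227 -0.1444  0.0689] total rot [-0.06 -0.03  0.01] tool shift [ 0.0039 -0.     -0.1311] F [ 0.14 -0.23 -1.05] w 0.017564856644079713
0.006 1599 ((0.5500420928001404, 0.3331225514411926), (0.28599050641059875, 0.15992006659507751), 2.228484869003296)
0.1 1027 ((0.5555421710014343, 0.32240936160087585), (0.06120138615369797, 0.21144384145736694), 85.46064758300781)
0.12 904 ((0.5555130243301392, 0.32206302881240845), (0.06034327298402786, 0.2114563137292862), 85.50962829589844)
```

View pics/s13z.png

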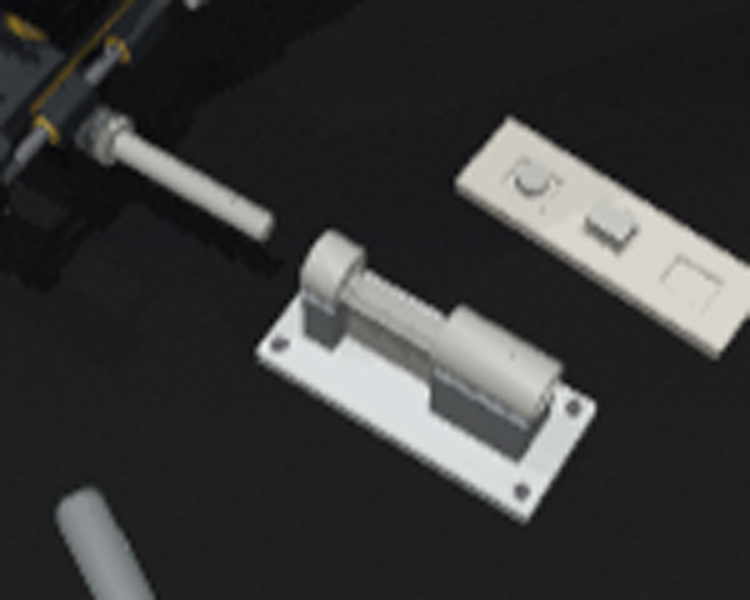

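The trough is empty (the slug is in the receiver) and the rod is fully out. I'll go up and on to a viewpoint at the reader.

Call:
send_rows(steps=[[0,0,0,0,0,-0.01,1],[0,0,0,0,0,-0.02,1],[0,0,0,0,0,-0.025,1],[0,0,0,0,0,-0.025,1],[0,0,0,0,0,-0.025,1],[0,0,0,0,0,-0.025,1],[0,0,0,0,0,-0.025,1],[0,0,0,0,0,-0.01,1],[0,0,0,0,0,0,1],[0,0,0,0,0,0,1]])

```text
time: 32.9
ee_pos: [0.6224, -0.1421, 0.2447]
eef_rot: [0.671, 0.742, 0.001, -0.0]
ft_force: [-0.1, 0.2, -1.8]
width: 0.0174
```

```bash
python3 - <<'E'
from h import *
plan([.53,.18,.27],83,18,1)
E
```

```text
t 32.9 p0 [ 0.6224 -0.1421  0.2447] total rot [ 1.000e-02 -8.000e-02  1.273e+01] tool shift [ 0.3297 -0.0598 -0.0249] F [-0.08  0.18 -1.79] w 0.017437414816132434
[0.0, -0.0, 0.71, 0.0183, -0.0033, -0.0014, 1],[0.0, -0.0, 0.71, 0.0183, -0.0035, -0.0014, 1],[0.0, -0.0, 0.71, 0.0182, -0.0038, -0.0014, 1],[0.0, -0.0, 0.71, 0.0182, -0.004, -0.0014, 1],[0.0, -0.0, 0.71, 0.0181, -0.0042, -0.0014, 1],[0.0, -0.0, 0.71, 0.0181, -0.0044, -0.0014, 1],[0.0, -0.0, 0.71, 0.018, -0.0047, -0.0014, 1],[0.0, -0.0, 0.71, 0.018, -0.0049, -0.0014, 1],[0.0, -0.0, 0.71, 0.0179, -0.0051, -0.0014, 1],[0.0, -0.0, 0.71, 0.0178, -0.0053, -0.0014, 1],[0.0, -0.0, 0.71, 0.0178, -0.0055, -0.0014, 1],[0.0, -0.0, 0.71, 0.0177, -0.0058, -0.0014, 1],[0.0, -0.0, 0.71, 0.0176, -0.006, -0.0014, 1],[0.0, -0.0, 0.71, 0.0175, -0.0062, -0.0014, 1],[0.0, -0.0, 0.71, 0.0175, -0.0064, -0.0014, 1],[0.0, -0.0, 0.71, 0.0174, -0.0066, -0.0014, 1],[0.0, -0.0, 0.71, 0.0173, -0.0068, -0.0014, 1],[0.0, -0.0, 0.71, 0.0172, -0.0071, -0.0014, 1],
```

Call:
send_rows(steps=[[0,0,0.7,0.018,-0.0035,-0.0015,1],[0,0,0.7,0.018,-0.0035,-0.0015,1],[0,0,0.7,0.018,-0.004,-0.0015,1],[0,0,0.7,0.018,-0.004,-0.0015,1],[0,0,0.7,0.018,-0.004,-0.0015,1],[0,0,0.7,0.018,-0.0045,-0.0015,1],[0,0,0.7,0.018,-0.0045,-0.0015,1],[0,0,0.7,0.018,-0.005,-0.0015,1],[0,0,0.7,0.018,-0.005,-0.0015,1],[0,0,0.7,0.018,-0.0055,-0.0015,1]])

```text
time: 33.9
ee_pos: [0.5632, 0.0404, 0.2446]
eef_rot: [0.718, 0.696, -0.009, -0.007]
ft_force: [0.1, -0.2, -0.8]
width: 0.0178
```

Call:
send_rows(steps=[[0,0,0.7,0.0175,-0.0055,-0.0015,1],[0,0,0.7,0.0175,-0.006,-0.0015,1],[0,0,0.7,0.0175,-0.006,-0.0015,1],[0,0,0.7,0.0175,-0.006,-0.0015,1],[0,0,0.7,0.0175,-0.0065,-0.0015,1],[0,0,0.7,0.0175,-0.0065,-0.0015,1],[0,0,0.7,0.012,-0.005,-0.001,1],[0,0,0,0,0,0,1],[0,0,0,0,0,0,1],[0,0,0,0,0,0,1]])

```text
time: 34.9
ee_pos: [0.5216, 0.1663, 0.2414]
eef_rot: [0.746, 0.665, -0.019, -0.009]
ft_force: [-0.5, -0.3, -1.1]
width: 0.0174
```

```bash
python3 - <<'E'
from h import *
plan([.53,.18,.27],83,18,1,0)
snap('wrist','w14')
E
```

```text
t 34.9 p0 [0.5216 0.1663 0.2414] total rot [-2.27  0.93  0.41] tool shift [ 0.0141  0.0057 -0.029 ] F [-0.47 -0.3  -1.12] w 0.01738820643162246
```

View pics/w14.png

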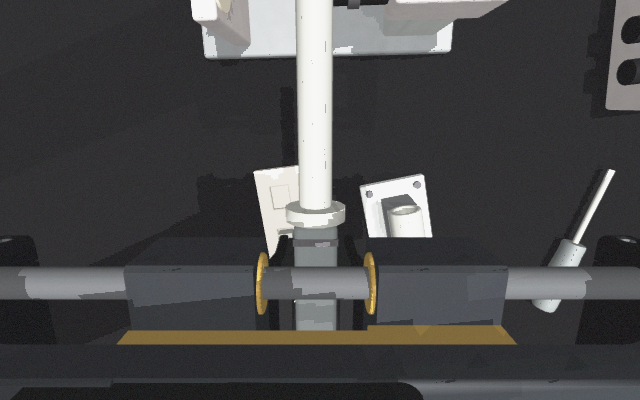

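```bash
python3 - <<'E'
from h import *
plan([.525,.245,.31],82.5,8,1)
E
```

```text
t 34.95 p0 [0.5217 0.166  0.2415] total rot [-2.26  0.94  0.87] tool shift [ 0.0777 -0.0085 -0.0695] F [ 0.17 -0.54 -2.66] w 0.017183645724110568
[-0.28, 0.12, 0.11, 0.0097, -0.0011, -0.0087, 1],[-0.28, 0.12, 0.11, 0.0097, -0.001, -0.0087, 1],[-0.28, 0.12, 0.11, 0.0097, -0.001, -0.0087, 1],[-0.28, 0.12, 0.11, 0.0098, -0.001, -0.0086, 1],[-0.28, 0.12, 0.11, 0.0098, -0.001, -0.0086, 1],[-0.28, 0.12, 0.11, 0.0098, -0.0009, -0.0086, 1],[-0.28, 0.12, 0.11, 0.0098, -0.0009, -0.0086, 1],[-0.28, 0.12, 0.11, 0.0098, -0.0009, -0.0086, 1],
```

Call:
send_rows(steps=[[-0.3,0.1,0.1,0.0097,-0.001,-0.0087,1],[-0.3,0.1,0.1,0.0097,-0.001,-0.0087,1],[-0.3,0.1,0.1,0.0097,-0.001,-0.0087,1],[-0.3,0.1,0.1,0.0097,-0.001,-0.0087,1],[-0.3,0.1,0.1,0.0097,-0.001,-0.0087,1],[-0.3,0.1,0.1,0.0097,-0.001,-0.0087,1],[-0.3,0.1,0.1,0.0097,-0.001,-0.0087,1],[-0.2,0.2,0.1,0.005,0,-0.004,1],[0,0,0,0,0,0,1],[0,0,0,0,0,0,1]])

```text
time: 35.95
ee_pos: [0.5259, 0.2464, 0.3128]
eef_rot: [0.752, 0.659, 0.003, 0.002]
ft_force: [0.7, -0.1, -1.4]
width: 0.0175
```

```bash
python3 - <<'E'
from h import *
plan([.525,.245,.31],82.5,8,1,0)
snap('wrist','w15')
E
```

```text
t 35.95 p0 [0.5259 0.2464 0.3128] total rot [ 0.35 -0.13 -0.  ] tool shift [-0.0015 -0.0008  0.0028] F [ 0.71 -0.15 -1.36] w 0.017509088479253334
```

View pics/w15.png

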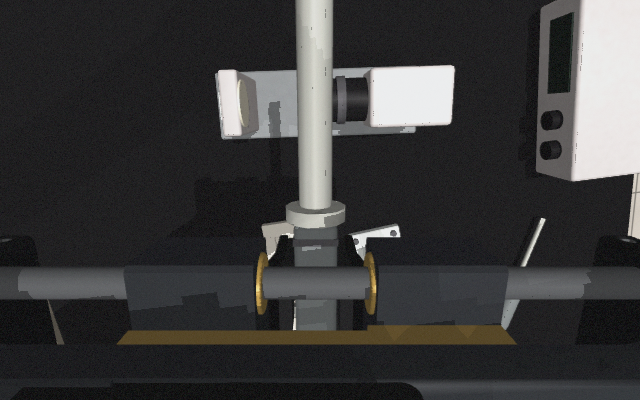

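The whole reader is visible: light block (219–256, 70–136), lens barrel (333–368, 77–122), camera box (368–454, 66–125).

```bash
python3 - <<'E'
from h import *
im,d,K,T=load('w15'); C=cloud(d,K,T)
V=C[60:145,205:465].copy()
u,v=np.meshgrid(np.arange(205,465),np.arange(60,145))
notrod=(u<292)|(u>338)
def st(n,m):
    Q=V[m&notrod&(V[...,2]>.001)]; r=cv2.minAreaRect(Q[:,:2].astype(np.float32)); print(n,len(Q),r,'z',np.percentile(Q[:,2],[2,50,98]).round(4)); return Q
z=V[...,2]
B=st('base',(z>.005)&(z<.045))
A=st('all',(z>.005)&(z<.16))
L=st('light top',(z>.127)&(z<.15)&(u<270))
L2=st('light block',(z>.05)&(z<.15)&(u<270))
X=st('box top',(z>.125)&(z<.16)&(u>372))
Bar=st('barrel',(z>.11)&(z<.16)&(u>338)&(u<366))
np.savez('pics/r.npz',B=B,L=L,X=X,Bar=Bar,L2=L2)
E
```

```text
base 3906 ((0.5414254069328308, 0.32497113943099976), (0.08007626235485077, 0.24483336508274078), 84.41067504882812) z [0.0119 0.0143 0.0379]
all 12440 ((0.5414254069328308, 0.32497113943099976), (0.08007626235485077, 0.24483336508274078), 84.41067504882812) z [0.0127 0.1253 0.1377]
light top 99 ((0.4701322913169861, 0.3325115740299225), (0.029810260981321335, 0.002340418053790927), 84.65948486328125) z [0.1272 0.1308 0.1332]
light block 2048 ((0.46104952692985535, 0.33287128806114197), (0.0600212961435318, 0.02053706720471382), 84.46782684326172) z [0.055  0.1235 0.131 ]
box top 4830 ((0.6254039406776428, 0.31684356927871704), (0.05212916061282158, 0.07237865775823593), 84.4328842163086) z [0.1337 0.1363 0.138 ]
barrel 1191 ((0.5726082921028137, 0.32162919640541077), (0.04271819442510605, 0.025556622073054314), 84.65288543701172) z [0.1151 0.1281 0.1327]
```

```bash
python3 - <<'E'
from h import *
plan([.494,.2055,.2],84.3,8,1)
E
```

```text
t 36.0 p0 [0.5259 0.2463 0.3127] total rot [ 0.34 -0.12 -1.81] tool shift [-0.0448 -0.027   0.1124] F [-0.17  0.13 -1.11] w 0.017848694801885213
[0.04, -0.02, -0.23, -0.0056, -0.0034, 0.0141, 1],[0.04, -0.02, -0.23, -0.0056, -0.0034, 0.0141, 1],[0.04, -0.02, -0.23, -0.0056, -0.0034, 0.0141, 1],[0.04, -0.02, -0.23, -0.0056, -0.0034, 0.0141, 1],[0.04, -0.02, -0.23, -0.0055, -0.0034, 0.0141, 1],[0.04, -0.02, -0.23, -0.0055, -0.0034, 0.0141, 1],[0.04, -0.02, -0.23, -0.0055, -0.0034, 0.0141, 1],[0.04, -0.02, -0.23, -0.0055, -0.0035, 0.0141, 1],
```

Call:
send_rows(steps=[[0.1,0,-0.2,-0.0055,-0.0035,0.013,1],[0.1,0,-0.2,-0.0055,-0.0035,0.013,1],[0,0,-0.2,-0.0055,-0.0035,0.013,1],[0,0,-0.2,-0.0055,-0.0035,0.013,1],[0,0,-0.2,-0.0055,-0.0035,0.013,1],[0,0,-0.2,-0.0055,-0.0035,0.013,1],[0,0,-0.2,-0.005,-0.003,0.013,1],[0,0,-0.2,-0.003,0,0.006,1],[0,0,0,0,0,0,1],[0,0,0,0,0,0,1]])

```text
time: 37.0
ee_pos: [0.4962, 0.2008, 0.2093]
eef_rot: [0.745, 0.667, -0.001, 0.0]
ft_force: [0.0, -0.3, -0.5]
width: 0.0177
```

```bash
python3 - <<'E'
from h import *
plan([.494,.2055,.1078],84.3,8,1)
E
```

```text
t 37.0 p0 [0.4962 0.2008 0.2093] total rot [-0.06  0.1  -0.61] tool shift [ 0.0046 -0.0026  0.1015] F [ 0.04 -0.35 -0.45] w 0.017703569714520098
[-0.01, 0.01, -0.08, 0.0006, -0.0003, 0.0127, 1],[-0.01, 0.01, -0.08, 0.0006, -0.0003, 0.0127, 1],[-0.01, 0.01, -0.08, 0.0006, -0.0003, 0.0127, 1],[-0.01, 0.01, -0.08, 0.0006, -0.0003, 0.0127, 1],[-0.01, 0.01, -0.08, 0.0006, -0.0003, 0.0127, 1],[-0.01, 0.01, -0.08, 0.0006, -0.0003, 0.0127, 1],[-0.01, 0.01, -0.08, 0.0006, -0.0003, 0.0127, 1],[-0.01, 0.01, -0.08, 0.0006, -0.0003, 0.0127, 1],
```

Call:
send_rows(steps=[[0,0,-0.1,0.001,-0.0005,0.008,1],[0,0,-0.1,0.001,-0.0005,0.01,1],[0,0,-0.1,0.001,-0.0005,0.012,1],[0,0.1,-0.1,0.001,-0.0005,0.012,1],[0,0,-0.1,0.0005,-0.0005,0.012,1],[0,0,-0.1,0,0,0.012,1],[0,0,0,0,0,0.012,1],[0,0,0,0,0,0.008,1],[0,0,0,0,0,0.002,1],[0,0,0,0,0,0,1]])

```text
time: 38.0
ee_pos: [0.4941, 0.2067, 0.1132]
eef_rot: [0.741, 0.672, -0.001, -0.0]
ft_force: [-1.2, 0.4, -0.6]
width: 0.0175
```

```bash
python3 - <<'E'
from h import *
plan([.494,.2055,.1078],84.3,8,1,0)
E
```

```text
t 38.0 p0 [0.4941 0.2067 0.1132] total rot [-0.07  0.03  0.09] tool shift [-0.0012  0.      0.0054] F [-1.16  0.41 -0.56] w 0.017460328730681294
```

Call:
send_rows(steps=[[0,0,0.1,-0.001,0,0.002,1],[0,0,0,0,0,0.002,1],[0,0,0,0,0,0.001,1],[0,0,0,0,0,0,1],[0,0,0,0,0,0,1],[0,0,0,0,0,0,1],[0,0,0,0,0,0,1],[0,0,0,0,0,0,1],[0,0,0,0,0,0,1],[0,0,0,0,0,0,1]])

```text
time: 39.0
ee_pos: [0.4952, 0.2061, 0.1097]
eef_rot: [0.742, 0.671, 0.001, -0.0]
ft_force: [0.4, 0.2, -2.2]
width: 0.0174
```

```bash
python3 - <<'E'
from h import *
plan([.494,.2055,.1078],84.3,8,1,0)
rodcheck('w16')
im,d,K,T=snap('top','t16'); cv2.imwrite('pics/t16z.png',cv2.resize(im[140:250,150:300],None,fx=5,fy=5,interpolation=2))
im=snap('scene','s16')[0]; cv2.imwrite('pics/s16z.png',cv2.resize(im[200:360,300:500],None,fx=3.7,fy=3.7,interpolation=2))
E
```

```text
t 39.0 p0 [0.4952 0.2061 0.1097] total rot [ 0.08 -0.11 -0.03] tool shift [-0.0007 -0.0011  0.0019] F [ 0.41  0.18 -2.21] w 0.017431623455975112
tip x 0.10827973594386696
[[ 0.045   0.001  -0.0027]
 [ 0.055   0.001  -0.0027]
 [ 0.065   0.0008 -0.0028]
 [ 0.075   0.0008 -0.0027]
 [ 0.085   0.0008 -0.0026]
 [ 0.095   0.0008 -0.0027]
 [ 0.105   0.0007 -0.0027]]
yaw deg -0.22455672804340135 pitch(z down) deg 0.032771730373152536 tip y,z tool 0.0007098674910177676 -0.002690637880922497
tip world [0.50672655 0.3137784  0.11263157] heading 84.49140279419836
```

View pics/w16.png

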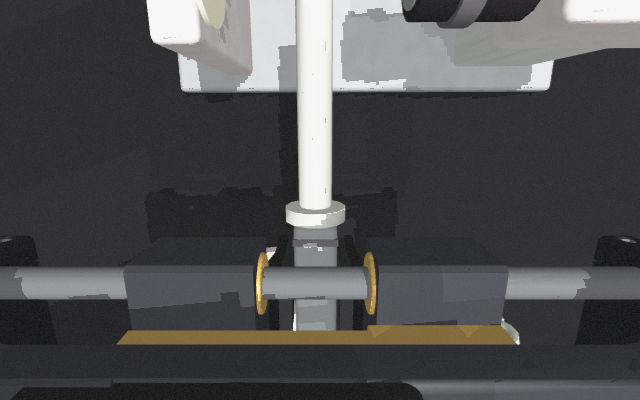

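View pics/t16z.png

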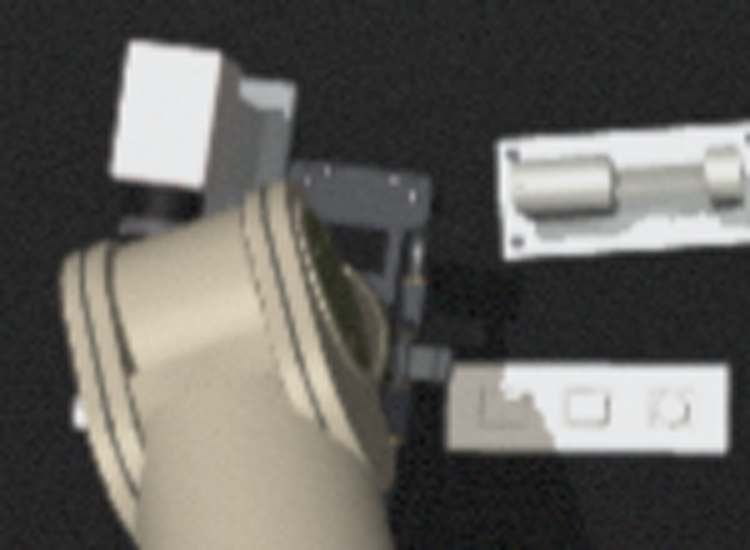

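View pics/s16z.png

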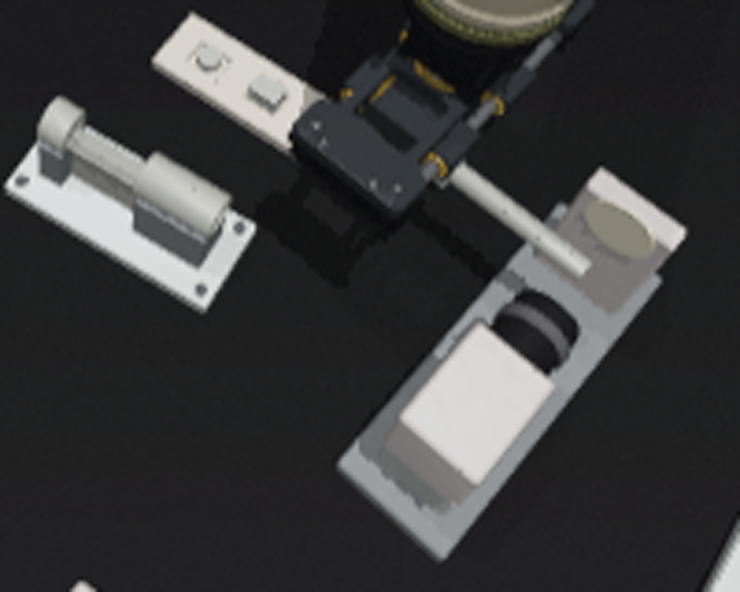

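The scene view shows the tip between the lens and the light, at zoomed pixel (588,265). I'll cross-check the tip against the reader in the scene camera's own frame.

```bash
python3 - <<'E'
from h import *
im,d,K,T=load('s16'); C=cloud(d,K,T)
P=np.array([.5066,.3284]);X=np.array([.0973,.9953]);Y=np.array([-.9953,.0973])
V=C[200:360,300:500].reshape(-1,3); ok=d[200:360,300:500].ravel()>0
x=(V[:,:2]-P)@X;y=(V[:,:2]-P)@Y;z=V[:,2]
k=ok&(abs(y)<.016)&(z>.095)&(z<.13)&(x>-.08)&(x<.03)
print('rod n',k.sum(),'x max',np.percentile(x[k],[97,99,100]))
for lo in np.arange(-.07,.01,.01):
    q=k&(x>=lo)&(x<lo+.01)
    if q.sum()>3: print(round(lo,3),q.sum(),'y',y[q].min().round(4),y[q].max().round(4),'z',np.percentile(z[q],[5,95]).round(4))
# reader in scene: light block, box top
b=ok&(z>.125)&(z<.16)&(y<-.05)&(abs(x)<.06); print('box top x',np.percentile(x[b],[1,99]),'y',np.percentile(y[b],[1,99]),'z',np.median(z[b]))
l=ok&(z>.06)&(z<.15)&(y>.025)&(y<.08)&(abs(x)<.06); print('light x',np.percentile(x[l],[1,99]),'y',np.percentile(y[l],[1,99]),'z',np.percentile(z[l],98))
w,dd,KK,TT=load('w15'); CC=cloud(dd,KK,TT)[60:145,205:465].reshape(-1,3); x2=(CC[:,:2]-P)@X;y2=(CC[:,:2]-P)@Y
b=(CC[:,2]>.125)&(CC[:,2]<.16)&(y2<-.05)&(abs(x2)<.06);print('wrist box x',np.percentile(x2[b],[1,99]),'y',np.percentile(y2[b],[1,99]))
l=(CC[:,2]>.06)&(CC[:,2]<.15)&(y2>.025)&(y2<.08)&(abs(x2)<.06);print('wrist light x',np.percentile(x2[l],[1,99]),'y',np.percentile(y2[l],[1,99]))
E
```

```text
rod n 251 x max [-1.59470347e-03 -7.50628593e-05  7.60694341e-04]
-0.07 28 y -0.0066 0.0056 z [0.1098 0.1191]
-0.06 31 y -0.0068 0.0054 z [0.1109 0.1202]
-0.05 31 y -0.0061 0.0066 z [0.1116 0.1192]
-0.04 32 y -0.0067 0.0076 z [0.1125 0.1204]
-0.03 32 y -0.0061 0.0073 z [0.111  0.1202]
-0.02 32 y -0.0065 0.0065 z [0.1108 0.1203]
-0.01 32 y -0.0075 0.0063 z [0.1126 0.1196]
box top x [-0.02474612  0.02583221] y [-0.1529142  -0.05196334] z 0.13567529850911897
light x [-0.028602    0.02953741] y [0.03733749 0.05725392] z 0.12960798855794228
wrist box x [-0.02519037  0.02526413] y [-0.15329104 -0.05200764]
wrist light x [-0.02892975  0.02881473] y [0.03568765 0.05545078]
```

Call:
send_rows(steps=[[0,0,0,0,-0.0008,0.0018,1],[0,0,0,0,0,0,1],[0,0,0,0,0,0,1],[0,0,0,0,0,0,1],[0,0,0,0,0,0,1],[0,0,0,0,0,0,1],[0,0,0,0,0,0,1],[0,0,0,0,0,0,1],[0,0,0,0,0,0,1],[0,0,0,0,0,0,1]])

```text
time: 40.15
ee_pos: [0.4943, 0.2062, 0.1077]
eef_rot: [0.742, 0.671, 0.001, -0.0]
ft_force: [0.4, -0.3, -0.9]
width: 0.0172
```

```bash
python3 - <<'E'
from h import *
plan([.494,.2055,.1078],84.3,8,1,0)
E
```

```text
t 40.15 p0 [0.4943 0.2062 0.1077] total rot [ 0.08 -0.1  -0.03] tool shift [-0.0007 -0.0002 -0.0001] F [ 0.41 -0.29 -0.94] w 0.01717440932294839
```

```bash
python3 - <<'E'
from h import *
im,d,K,T=snap('scene','s17'); C=cloud(d,K,T)
P=np.array([.5066,.3284]);X=np.array([.0973,.9953]);Y=np.array([-.9953,.0973])
V=C[200:360,300:500].reshape(-1,3); x=(V[:,:2]-P)@X;y=(V[:,:2]-P)@Y;z=V[:,2]
k=(abs(y)<.016)&(z>.095)&(z<.13)&(x>-.08)&(x<.03)
print('tip x',np.percentile(x[k],[97,99]),'y',np.percentile(y[k],[2,98]),'ztop',np.percentile(z[k],95), 'front/back ztop',[np.percentile(z[k&(x>a)&(x<a+.03)],90) for a in(-.07,-.035)])
s=read_state();print(s['ee_pos'],np.abs(s['joint_vel']).max())
close_job()
E
```

```text
tip x [-1.89217145e-03 -8.36259521e-05] y [-0.00572597  0.00684402] ztop 0.11771911115794426 front/back ztop [np.float64(0.11765649374570175), np.float64(0.11740895771117643)]
[0.49431132 0.20618689 0.10773127] 0.0030377392362860947
the job is handed in; nothing more can be done
```

The job is done and handed in at about 40 s, within the 72 s limit. I can't see the verdict.

- **Slug:** I picked it from its pocket and laid it in the V trough. The wrist picture showed it lying in line with the two tubes.
- **Push:** I gripped the rod by its handle and pushed it through the guide until it stopped dead against the tube mouth, with about 6 N pushing back. I then drew it straight out. The scene picture afterwards showed the trough empty, so the slug went into the far tube. I didn't look into the tube to see exactly where it sits.
- **Final hold:** The rod is level and still in the gripper at the reader. By the scene camera the tip is about 0–1 mm short of the beam centre along the rod, about 0.5 mm off midway between lens and light, and within about 1 mm of the lens-centre height.

The wrist and scene cameras disagreed by 1 to 1.5 mm on the sideways position before the last correction, so I settled in between. The tip's position along the rod relies on the scene camera alone, because the wrist camera can't see the tip.

The square bar and the disc were still in their pockets in the last pictures. I saw no contact with anything else, but I didn't re-measure the other objects at the end.

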